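Sweep the bed plate and walk the hardwood bearer onto it

TASK

First sweep the mortar chips off the steel bed plate with the scraper block, not with your fingers, and leave the block standing on the ledge clear of the plate. Then walk the hardwood bearer end over end along the ledge to the plate, two turn-overs that pivot about alternate ends so that it stands up and goes over twice, always keeping one end down on the ledge and easing it down rather than letting it fall. Leave it lying flat, lined up with the plate and centred on it, and do not disturb the lunch box, cup, pot or fan.

Things in the scene. Friction and masses are not known exactly. Their poses are not given: they have to be found in the camera images.
- plate: Dark steel plate let in flush with the concrete ledge, fixed, 70 mm (x) by 210 mm (y), a rivet at each corner. Origin at its centre, level with the ledge; y along its length. It lies at one end, left or right, of a clear lane along the ledge; the bearer lies at the other, about 450 mm off along this y axis: two turn-overs (each moves the bearer by its length plus its height, 225 mm).
- bearer: Dark hardwood squared bar, 40 mm wide (x), 180 long (y), 45 high (z) as it first lies, 0.25-0.45 kg, stands on its square ends. Origin: centre of its 40 x 180 underside (on top after one turn); y within 15 degrees of the plate's y axis at first. Gripped lightly (5-8 N) over its width 20 mm from one end, it turns between the pads as it is swung over on its other end, and creeps about 10 mm forward.
- end_a (a point): Centre of the bearer's end face at -y of its own frame (90 mm from its middle, mid height).
- end_b (a point): Centre of the bearer's end face at +y of its own frame.
- scraper: Pale wooden scraper block standing in the middle of the lane, between bearer and plate: a board 100 mm (x) by 30 mm (y) by 22 mm high with a grip block on top, 40 mm (x) by 24 mm (y), from 22 to 68 mm height; 0.16 kg. Origin at the centre of its underside. At the start its x axis lies across the lane within 25 degrees.
- chip0: Pale mortar chip about 22 x 18 x 16 mm, loose on the plate, 11 g; origin at the centre of its underside.
- chip1: Another such mortar chip, loose on the plate.
- chip2: Another such mortar chip, loose on the plate.
- lunchbox: Grey-lidded clear plastic lunch box with four side clips, 135 (x) x 205 (y) x 56 mm high, on the far side of the lane halfway along; origin at the centre of its underside. Bystander.
- cup: Blue plastic drinking cup, 76 mm across, 95 mm high, open, standing on the far side of the lane near one of its ends; origin at the centre of its foot. Bystander.
- pot: Small brown ceramic pot with a cork stopper, 72 mm across, 90 mm high, standing on the far side of the lane near the other end; origin at the centre of its foot. Bystander.
- fan: Folded plastic fan lying flat on the robot's side of the lane, 30 (x) x 220 (y) x 21 mm high; origin at the centre of its underside. Bystander.
There are look-alikes about, which are no part of the job. There is more than one size of the scraper; the one meant has the size given above.

How it is judged:
By the outcome, as a careful person would: the job done as asked, in the order asked, and still so for the second after the job is handed in, with the robot touching nothing.
It also fails if it takes over 72 s, if anything falls off the work surface, if the arm or the gripper's body presses on something with over 40 N, if the wrist force passes 120 N, or if a joint passes its speed limit or range.

ROBOT

A 7-joint arm with a two-finger parallel gripper is mounted at the origin on the work surface. World frame = base frame: x ahead of the robot, y to its left, z up, the work surface at z = 0. Lengths are in mm, angles in rad, forces in N, time in s.
With the tool pointing down it reaches from about 400 to 875 mm from the base axis. Payload 6.5 kg.
Tool frame: the origin (TCP) lies at the very end of the fingers, on their centre line; the grasp point (between the pads) lies 19 mm behind it (manip.grip_point_offset is the distance from the TCP to the grasp point, in mm); z points along the fingers, y is the line along which they close (so a half turn about z gives the same grasp; the last joint's range is limited). The gripper opens to 85 mm and grips with 20 to 120 N. Pads are 22 mm wide; open, the fingers measure 114 mm over their backs; the gripper's body (76 mm by 85 mm) begins 54 mm behind the grasp point. The pads swing forward as they close: fully open they stand 13 mm farther back than shut.
Start: joints at [1.229, 0.536, -0.004, 1.538, 0.003, 1.067, -0.071], TCP at [177.002, -625.428, 231.29] pointing down, gripper open.
Joint ranges: [-2.7, 2.7], [-0.37, 2.16], [-1.27, 1.26], [0.24, 2.4], [-1.31, 4.45], [0.19, 1.91], [-2.76, 2.76]. Speed limits (rad/s): [2.39, 2.39, 3.14, 3.14, 3.14, 3.14, 3.14].

INTERFACE

Orientations are given as a 3x3 rotation matrix whose columns are the frame's x, y, z axes.
In Python, from rig import manip, read_camera, finish_job gives the robot as it stands.
- The arm moves only by the shell command python3 -m inch 'ROWS' [FORCE]. ROWS is text: rows parted by semicolons, each of 7 numbers parted by spaces: the turn, a rotation vector about the tool's x, y, z in rad, then the shift along the tool's x, y, z in mm, then the finger opening in mm, from 0 to 85.4. A call has 1 to 12 rows; each row shifts and turns the commanded pose from where the row before left it, along the tool's axes as they then stand; what a row does not reach is not made up. A row lasts 1/8 s, in which the tool goes at most 62.5 mm and 10.7 degrees, less where a joint would pass 70% of its speed; a pose out of reach is approached as far as the arm can. A call with a gripper value outside its range is refused whole. The fingers move at their own pace and stop on an object; FORCE is the grip in N (left out, the last holds). Time passes only in rows, so rows that do not move let the fingers close. It gives the time, the measured TCP pose, the force, the opening and the grip force at its end, in the units of the state.
- manip.state(): the state, without advancing time (a new reading comes with each control period).
- read_camera(name): name is "side" or "top" or "wrist"; returns a dict with "img" (400x640x3 uint8, red, green, blue), "mtx" (3x3 intrinsics, pixels), "k1" (the pictures are not rectified: a ray, as slopes to the right and down, at radius r is drawn at 1 + k1 r^2 times it, then the intrinsics apply), "world_to_cam" (4x4, takes a point from world to camera coordinates). Camera axes: x right, y down, z forward; pixel columns grow to the right and rows downward; lengths in mm; the calibration is good to about 2 mm. A picture is of the moment at which its call begins. There is no depth.
- finish_job(): hands the job in; it is judged then, once.
The state is a dict: "clock": time; "joint_positions": joint angles; "qd": joint speeds; "joint_torque": joint torques, N m; "eef_pos": TCP position; "orientation": TCP orientation; "wrist_force": force on the tool from outside, world axes, zero at the start; "moment": the same for the moment, N m; "width": opening from 0.0 (shut) to 1.0 (fully open); "gripper_force": force on a finger pad.
Only numpy, scipy, OpenCV 4.12 (cv2) and the standard library are available. Lean on these libraries where they do the work, as an engineer would, in place of code of your own. Each camera call takes 0.05 s, during which the arm holds its last target. There are 200 camera calls.

## Working session

There is one attempt and no reset: what is moved stays moved. The work goes in short steps, Python scripts to look and compute and a shell command to move; the robot and the scene stay as the last step left them, time stands still between calls to the robot, and variables do not carry over. Pictures are saved under pics/ and viewed, at most 10 in all, crops included, and the job is handed in when it is done.

```bash
ls; mkdir -p pics; cat > h.py <<'E'
import numpy as np, cv2
from rig import manip, read_camera, finish_job
def save(c,n): cv2.imwrite(n,c["img"][:,:,::-1])
def ray(c,uv):
    K=c["mtx"];p=np.array([(uv[0]-K[0,2])/K[0,0],(uv[1]-K[1,2])/K[1,1]]);s=p.copy()
    for _ in range(20): s=p/(1+c["k1"]*(s@s))
    T=c["world_to_cam"];R=T[:3,:3];o=-R.T@T[:3,3];return o,R.T@np.array([s[0],s[1],1])
def onz(c,uv,z):
    o,d=ray(c,uv);return o+d*(z-o[2])/d[2]
def proj(c,P):
    T=c["world_to_cam"];q=T[:3,:3]@np.array(P,float)+T[:3,3];s=q[:2]/q[2];s=s*(1+c["k1"]*(s@s));K=c["mtx"]
    return np.array([K[0,0]*s[0]+K[0,2],K[1,1]*s[1]+K[1,2]])
E
python3 - <<'E'
from h import *
for n in("side","top"):
    c=read_camera(n);save(c,f"pics/{n}0.png");T=c["world_to_cam"];print(n,c["mtx"][0],c["k1"],-T[:3,:3].T@T[:3,3],T[:3,:3].round(2).tolist())
s=manip.state();print(s)
E
```

```text
pics
side [375.16846955   0.         318.14972087] -0.038059560182205736 [305.42807026 415.18608251 660.10012499] [[-0.86, -0.52, -0.01], [-0.39, 0.66, -0.64], [0.34, -0.54, -0.77]]
top [384.59166559   0.         311.61208781] -0.02263958774052587 [385.64480732 -15.59024256 996.27359821] [[0.02, -1.0, 0.0], [-0.98, -0.02, -0.19], [0.19, 0.0, -0.98]]
{'clock': 0.1, 'joint_positions': array([ 1.22879144,  0.53712236, -0.00443792,  1.53877326,  0.00257216,
        1.06732927, -0.07120583]), 'qd': array([ 0.00028695, -0.00222082,  0.00033267, -0.00236499,  0.000508  ,
        0.00107157, -0.00017098]), 'joint_torque': array([ 2.85485046e-03, -5.84570789e+01,  1.05200652e+00, -2.59778953e+01,
        1.26363625e-02,  4.55735382e-03, -4.12084626e-05]), 'eef_pos': array([ 176.84286532, -624.87444236,  230.48041586]), 'orientation': array([[ 9.62192181e-01,  2.72370925e-01, -5.34652567e-04],
       [ 2.72371433e-01, -9.62190959e-01,  1.53622735e-03],
       [-9.60142015e-05, -1.62377003e-03, -9.99998677e-01]]), 'wrist_force': array([ 0.27955387, -0.03589165, -0.30295319]), 'moment': array([0.03580347, 0.00044468, 0.01405869]), 'gripper_force': 0.0, 'width': 1.000877358659284}
```

View pics/top0.png

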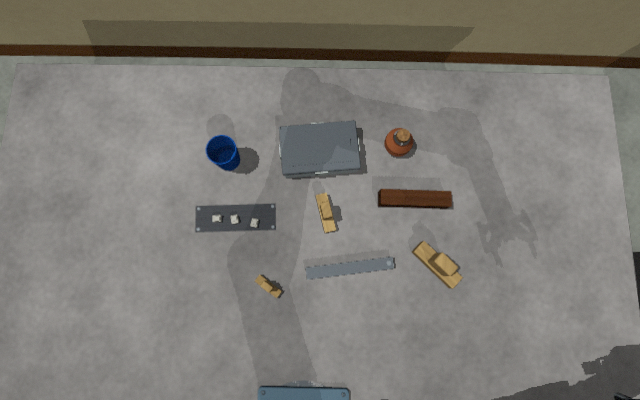

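View pics/side0.png

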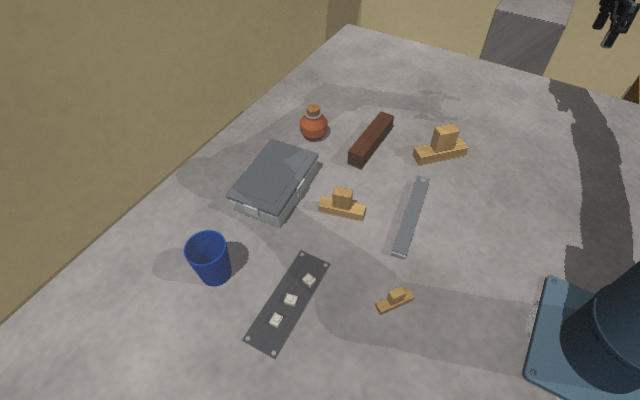

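The top view shows three scrapers: (327,212), mid size, in the lane; (437,264), large; (268,287), small. The one meant should be (327,212). The plate is at (236,218) with chips at (217,218), (235,219) and (255,223). The bearer is at (415,199), the lunch box at (320,148), the cup at (222,152), the pot at (400,142) and the fan at (350,268).

```bash
cat > m.py <<'E'
from h import *
def comp(c,mask,mn=15):
    n,l,s,ce=cv2.connectedComponentsWithStats(mask.astype(np.uint8));return [(ce[i],s[i],(l==i).astype(np.uint8)) for i in range(1,n) if s[i,4]>=mn]
def rect(c,m,z):
    cs,_=cv2.findContours(m,cv2.RETR_EXTERNAL,cv2.CHAIN_APPROX_NONE);k=max(cs,key=len)[:,0,:].astype(float)
    w=np.array([onz(c,p,z)[:2] for p in k]).astype(np.float32);r=cv2.minAreaRect(w);b=cv2.boxPoints(r)
    e=[b[1]-b[0],b[2]-b[1]];e=max(e,key=lambda v:v@v);a=np.degrees(np.arctan2(e[1],e[0]))%180
    return np.round(r[0],1),np.round(sorted(r[1]),1),round(a,1)
def masks(c):
    hsv=cv2.cvtColor(c["img"],cv2.COLOR_RGB2HSV).astype(int);H,S,V=hsv[...,0],hsv[...,1],hsv[...,2]
    return dict(wood=(H>12)&(H<25)&(S>90)&(V>110),bearer=((H<12)|(H>172))&(S>120)&(V<170),dark=(V<95)&(S<70),blue=(H>105)&(H<125)&(S>150))
E
python3 - <<'E'
from m import *
for n in("top","side"):
    c=read_camera(n);M=masks(c)
    for k,z in(("wood",0),("bearer",45),("dark",0)):
        for ce,s,m in comp(c,M[k],60):
            if s[4]<6000: print(n,k,ce.round(),s[4],rect(c,m,z))
    if n=="top":
        im=cv2.resize(c["img"][178:300,190:462],None,fx=2.9,fy=2.9,interpolation=cv2.INTER_CUBIC);cv2.imwrite("pics/crop.png",im[:,:,::-1])
E
```

```text
top wood [403. 134.] 126 (array([ 753.8, -257.3]), array([31.6, 33.2]), np.float32(91.4))
top wood [325. 212.] 413 (array([534.4, -48.9]), array([ 30.6, 101.4]), np.float32(14.7))
top wood [439. 264.] 793 (array([ 411.7, -342.6]), array([ 52.8, 133.5]), np.float32(46.4))
top wood [267. 286.] 185 (array([342.5,  94. ]), array([20.9, 69.9]), np.float32(54.2))
top bearer [396. 144.] 370 (array([ 716. , -233.1]), array([69.3, 73.6]), np.float32(145.5))
top bearer [421. 197.] 238 (array([ 572.2, -295.6]), array([ 41.2, 124.9]), np.float32(93.6))
top dark [104.  34.] 87 (array([1042.9,  604.1]), array([25.3, 92.4]), np.float32(36.7))
top dark [169.  28.] 100 (array([1069. ,  412.2]), array([47.5, 59.7]), np.float32(132.7))
top dark [202.  30.] 162 (array([1058.4,  310.8]), array([61.5, 98.6]), np.float32(97.1))
top dark [336.  35.] 86 (array([1053.1,  -71.8]), array([50.2, 58.3]), np.float32(176.9))
top dark [461.  31.] 76 (array([1072.8, -432.6]), array([29.2, 54.7]), np.float32(91.9))
top dark [352.  39.] 69 (array([1037.3, -114.8]), array([41.6, 57.2]), np.float32(50.9))
top dark [148. 
[... 1841 characters left out ...]
-1058.2]), array([184.5, 398.7]), np.float32(94.2))
side dark [536.  50.] 1580 (array([  308.2, -1051.7]), array([141.3, 411.6]), np.float32(87.0))
side dark [376. 144.] 231 (array([ 561.4, -291.8]), array([ 16.2, 215.5]), np.float32(89.3))
side dark [282. 204.] 107 (array([6.586e+02, 2.000e-01]), array([ 44.4, 112.5]), np.float32(71.0))
side dark [289. 214.] 66 (array([629.2,  21.9]), array([ 7.3, 65.4]), np.float32(97.0))
side dark [237. 254.] 368 (array([662.7, 159.6]), array([38.4, 73.2]), np.float32(139.7))
side dark [286. 304.] 3254 (array([517.1, 188.7]), array([ 68.7, 208. ]), np.float32(93.0))
side dark [533. 332.] 329 (array([108. ,   2.3]), array([ 19.6, 215.7]), np.float32(94.5))
```

View pics/crop.png

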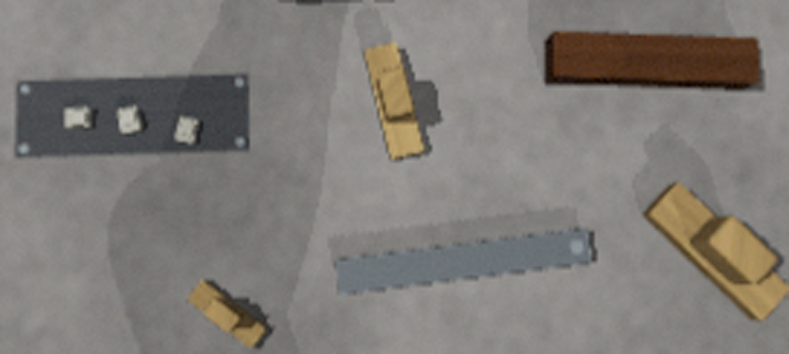

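The close crop confirms the choice. The lane scraper at (327,212) measures about 101 x 31 mm, against 133 x 53 and 70 x 21 for the others. Next I refine the poses.

```bash
python3 - <<'E'
from m import *
c=read_camera("top");M=masks(c)
for ce,s,m in comp(c,M["wood"],60):
    if abs(ce[0]-325)<5: print("scr z22",rect(c,m,22),"z10",rect(c,m,10))
hsv=cv2.cvtColor(c["img"],cv2.COLOR_RGB2HSV).astype(int)
b=((hsv[...,0]<14)|(hsv[...,0]>170))&(hsv[...,1]>90);b[:183]=0;b[215:]=0;b[:,:370]=0;b[:,460:]=0
m=b.astype(np.uint8);print("bearer",m.sum(),rect(c,m,45),rect(c,m,22))
s=read_camera("side")
h2=cv2.cvtColor(s["img"],cv2.COLOR_RGB2HSV).astype(int)
b=((h2[...,0]<14)|(h2[...,0]>170))&(h2[...,1]>90);b[:105]=0;b[175:]=0;b[:,:342]=0;b[:,400:]=0
cs,_=cv2.findContours(b.astype(np.uint8),cv2.RETR_EXTERNAL,cv2.CHAIN_APPROX_NONE);k=max(cs,key=len);hull=cv2.approxPolyDP(cv2.convexHull(k),2.5,True)[:,0]
for p in hull: print("side",p,onz(s,p,45)[:2].round(),onz(s,p,0)[:2].round())
print([p for p in [proj(c,(538,-262,45)).round(1),proj(s,(538,-262,45)).round(1)]])
# chips
w=(hsv[...,2]>150)&(hsv[...,1]<60);w[:205]=0;w[232:]=0;w[:,:200]=0;w[:,272:]=0
for ce,st,_ in comp(c,w,12): print("chip",ce,st[4],onz(c,ce,12)[:2].round())
E
```

```text
scr z22 (array([531.1, -48.1]), array([30.1, 99.1]), np.float32(14.7)) z10 (array([532.9, -48.5]), array([ 30.4, 100.4]), np.float32(14.7))
bearer 1097 (array([ 568.5, -271.9]), array([ 44.2, 184.9]), np.float32(89.3)) (array([ 573. , -278.1]), array([ 45.3, 189.3]), np.float32(89.3))
side [393 116] [ 553. -357.] [ 571. -413.]
side [362 156] [ 555. -182.] [ 573. -225.]
side [349 153] [ 586. -175.] [ 607. -219.]
side [380 112] [ 589. -355.] [ 610. -411.]
[array([411. , 210.2]), array([383. , 138.8])]
chip [215.63636364 217.93939394] 33 [511. 234.]
chip [233.62222222 219.28888889] 45 [509. 188.]
chip [253.51428571 222.22857143] 35 [503. 136.]
```

```bash
python3 -m inch '0 0 0 45 -40 0 60;0 0 0 45 -40 0 60;0 0 0 45 -40 0 60;0 0 0 45 -40 0 60;0 0 0 45 -40 0 60;0 0 0 45 -40 0 60;0 0 0 45 -40 0 60;0 0 0 45 -40 0 60;0 0 0 45 -40 0 60;0 0 0 45 -40 0 60;0 0 0 0 0 0 60'
```

```text
clock: 1.68
eef_pos: [503.5, -112.5, 231.6]
orientation: [[0.96, 0.281, 0.002], [0.281, -0.96, 0.002], [0.003, -0.002, -1.0]]
wrist_force: [-0.0, -1.3, 0.0]
width: 0.699
gripper_force: 0.0
```

```bash
python3 -m inch '0 0 0.028 45 -54 0 60;0 0 0 0 0 50 60;0 0 0 0 0 50 60;0 0 0 0 0 50 60;0 0 0 0 0 35 60;0 0 0 0 0 18 60;0 0 0 0 0 0 60;0 0 0 0 0 0 10;0 0 0 0 0 0 10;0 0 0 0 0 0 10;0 0 0 0 0 0 10' 50
python3 - <<'E'
from m import *
c=read_camera("top")
cv2.imwrite("pics/top1.png",cv2.resize(c["img"][100:300,180:480],None,fx=2.6,fy=2.6)[:,:,::-1])
E
```

```text
clock: 3.05
eef_pos: [527.7, -60.8, 29.7]
orientation: [[0.969, 0.246, 0.003], [0.246, -0.969, -0.0], [0.002, 0.001, -1.0]]
wrist_force: [-1.4, 0.9, 6.7]
width: 0.274
gripper_force: 50.0
```

View pics/top1.png

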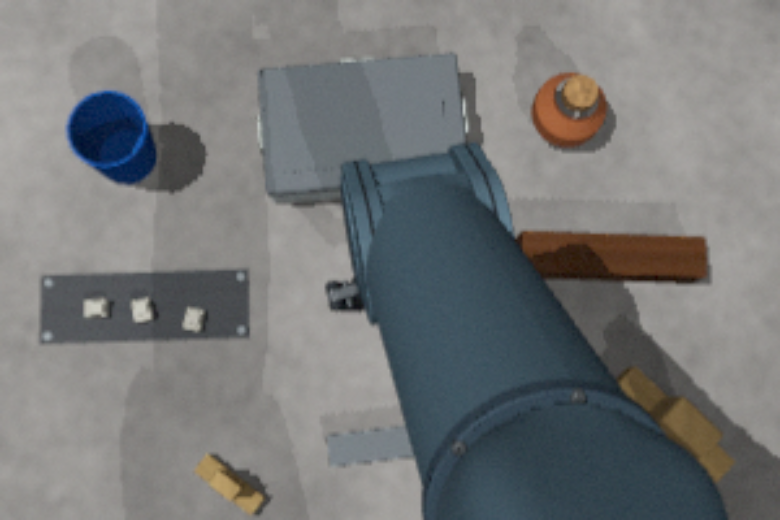

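```bash
python3 -m inch '0 0 0 0 0 -3 10;0 0 0.1 -3 0 0 10;0 0 0.1 -3 0 0 10;0 0 0 0 -30 0 10;0 0 0 0 -35 0 10;0 0 0 0 -35 0 10;0 0 0 0 -35 0 10;0 0 0 0 -20 0 10;0 0 0 0 0 0 10'
python3 - <<'E'
from m import *
c=read_camera("side")
cv2.imwrite("pics/s2.png",cv2.resize(c["img"][130:370,180:460],None,fx=2,fy=2)[:,:,::-1])
E
```

```text
clock: 4.22
eef_pos: [513.1, 94.5, 31.6]
orientation: [[0.999, 0.051, 0.0], [0.051, -0.999, 0.001], [0.0, -0.001, -1.0]]
wrist_force: [-0.5, -1.0, -2.2]
width: 0.275
gripper_force: 49.2
```

View pics/s2.png

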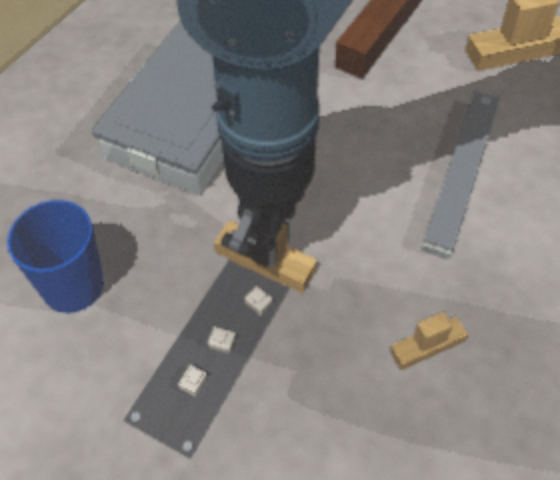

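The scraper is held square across the plate's near end at crop (265,255). The three chips lie ahead of it at (258,299), (221,339) and (192,380).

```bash
python3 -m inch '0 0 0 0 -15 0 10;0 0 0 0 -15 0 10;0 0 0 0 -15 0 10;0 0 0 0 -15 0 10;0 0 0 0 -15 0 10;0 0 0 0 -15 0 10;0 0 0 0 -15 0 10;0 0 0 0 -15 0 10;0 0 0 0 -15 0 10;0 0 0 0 -15 0 10;0 0 0 0 -15 0 10;0 0 0 0 -15 0 10' | head -2
python3 -m inch '0 0 0 0 -15 0 10;0 0 0 0 -15 0 10;0 0 0 0 -15 0 10;0 0 0 0 -15 0 10;0 0 0 0 -12 0 10;0 0 0 0 0 2 10;0 0 0 0 0 0 10'
python3 - <<'E'
from m import *
c=read_camera("side")
cv2.imwrite("pics/s3.png",cv2.resize(c["img"][160:400,140:440],None,fx=2,fy=2)[:,:,::-1])
E
```

```text
clock: 5.78
eef_pos: [504.5, 273.5, 31.3]
clock: 6.65
eef_pos: [501.3, 345.7, 29.8]
orientation: [[0.999, 0.049, 0.001], [0.049, -0.999, 0.002], [0.001, -0.002, -1.0]]
wrist_force: [-1.3, 2.1, 1.8]
width: 0.276
gripper_force: 49.9
```

View pics/s3.png

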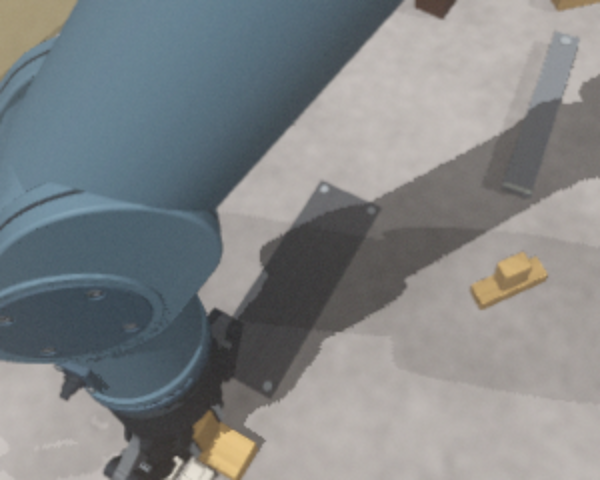

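The plate is empty, with the scraper past its end at (228,445) and a chip showing in front of it at (190,470).

```bash
python3 -m inch '0 0 0 0 0 0 50;0 0 0 0 0 0 50;0 0 0 0 0 -25 50;0 0 0 0 0 -45 50;0 0 0 0 0 -60 50;0 0 0 0 0 -60 50;0 0 0 0 50 0 50;0 0 0 0 60 0 50;0 0 0 0 60 0 50;0 0 0 0 60 0 50;0 0 0 0 60 0 50;0 0 0 0 60 0 50' 20
python3 - <<'E'
from m import *
print(manip.state()["joint_positions"].round(2))
c=read_camera("top");M=masks(c)
for ce,s,m in comp(c,M["wood"],60): print(ce.round(),rect(c,m,22))
hsv=cv2.cvtColor(c["img"],cv2.COLOR_RGB2HSV).astype(int)
w=(hsv[...,2]>150)&(hsv[...,1]<60);w[:190]=0;w[250:]=0;w[:,:140]=0;w[:,280:]=0
for ce,st,_ in comp(c,w,12): print("chip",ce,st[4],onz(c,ce,12)[:2].round())
E
```

```text
clock: 8.2
eef_pos: [517.5, -7.7, 219.3]
orientation: [[0.999, 0.047, -0.0], [0.047, -0.999, -0.0], [-0.0, 0.0, -1.0]]
wrist_force: [0.9, -0.3, 0.6]
width: 0.589
gripper_force: 0.0
[-0.03  0.33 -0.05  1.9   0.02  0.92 -1.62]
[403. 135.] (array([ 744.4, -251.9]), array([32.1, 33.8]), np.float32(178.8))
[169. 210.] (array([527.8, 352.4]), array([35.9, 70.4]), np.float32(151.5))
[172. 231.] (array([474.1, 342. ]), array([28.2, 32.4]), np.float32(5.0))
[449. 268.] (array([ 398.9, -359.8]), array([36. , 81.5]), np.float32(41.1))
[261. 281.] (array([355.1, 106.5]), array([18.9, 31.2]), np.float32(47.7))
chip [151.40530582 218.72439204] 1357 [505. 401.]
chip [203.09704641 198.16315049] 711 [563. 271.]
chip [190.32258065 228.93548387] 31 [481. 298.]
chip [190.93951613 243.89516129] 248 [443. 293.]
chip [218.4137931 244.4137931] 29 [444. 222.]
chip [170.76923077 246.30769231] 13 [436. 344.]
```

```bash
python3 -m inch '0 0 -0.1693 0 0 0 60;0 0 -0.1693 0 0 0 60;0 0 -0.1693 0 0 0 60;0 0 -0.1693 0 0 0 60;0 0 -0.1693 0 0 0 60;0 0 -0.1693 0 0 0 60;0 0 -0.1693 0 0 0 60;0 0 -0.1693 0 0 0 60;0 0 -0.1693 0 0 0 60;0 0 0 -55 10 0 60;0 0 0 -55 10 0 60' 20 | head -1
python3 -m inch '0 0 0 -55 10 0 60;0 0 0 -55 10 0 60;0 0 0 -40 6 0 60;0 0 0 0 0 0 60;0 0 0 0 0 0 60'
python3 - <<'E'
from m import *
print(manip.state()["joint_positions"].round(2))
c=read_camera("wrist");save(c,"pics/w1.png")
hsv=cv2.cvtColor(c["img"],cv2.COLOR_RGB2HSV).astype(int)
b=((hsv[...,0]<14)|(hsv[...,0]>170))&(hsv[...,1]>90)
for ce,st,m in comp(c,b,400): 
    cs,_=cv2.findContours(m,cv2.RETR_EXTERNAL,cv2.CHAIN_APPROX_NONE);k=max(cs,key=len)
    for p in cv2.approxPolyDP(cv2.convexHull(k),4,True)[:,0]: print(ce.round(),p,onz(c,p,45)[:2].round(1),onz(c,p,0)[:2].round(1))
E
```

```text
clock: 9.62
clock: 10.25
eef_pos: [563.8, -264.1, 218.9]
orientation: [[-0.001, 1.0, -0.001], [1.0, 0.001, 0.001], [0.001, -0.001, -1.0]]
wrist_force: [0.7, 1.4, 0.1]
width: 0.704
gripper_force: 0.0
[ 0.54  0.52 -0.24  1.61  0.14  1.03  0.26]
[328. 174.] [309  83] [ 555.8 -183.3] [ 554.5 -183.7]
[328. 174.] [352  84] [ 592.1 -184.1] [ 596.  -184.6]
[328. 174.] [345 266] [ 590.5 -357.4] [ 594.2 -382.6]
[328. 174.] [336 270] [ 581.5 -362. ] [ 584.  -387.8]
[328. 174.] [307 269] [ 552.3 -360.9] [ 550.6 -386.5]
[482. 135.] [510 102] [ 727.  -199.1] [ 750.1 -201.8]
[482. 135.] [532 116] [ 747.8 -210.8] [ 773.9 -215.2]
[482. 135.] [537 133] [ 755.  -225.4] [ 782.1 -231.8]
[482. 135.] [514 174] [ 741.9 -262.3] [ 767.1 -273.9]
[482. 135.] [491 181] [ 722.3 -268.9] [ 744.7 -281.5]
[482. 135.] [472 177] [ 704.5 -265.1] [ 724.3 -277.1]
[482. 135.] [449 156] [ 681.2 -245.6] [ 697.8 -254.8]
[482. 135.] [451 125] [ 679.6 -218.2] [ 695.9 -223.5]
[482. 135.] [478 102] [ 700.  -198.9] [ 719.3 -201.6]
```

View pics/w1.png

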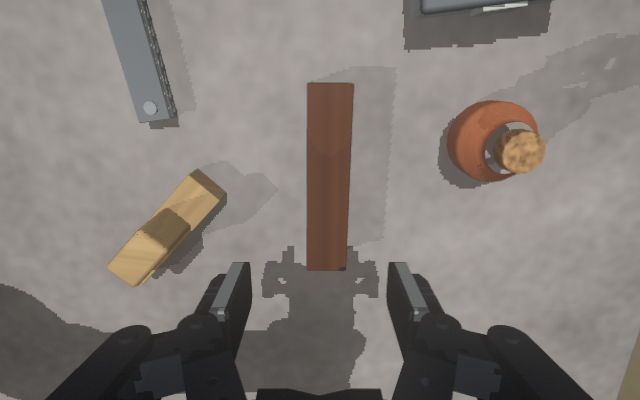

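The wrist view shows the bearer at x 307–352, y 83–270 px, with the gripper square to it and its tail end between the fingertips. The pot is clear at (490,140).

```bash
python3 -m inch '0 0 0 -39 4 0 60;0 0 0 -39 3.5 0 60;0 0 0 0 0 55 60;0 0 0 0 0 55 60;0 0 0 0 0 55 60;0 0 0 0 0 35 60;0 0 0 0 0 15 60;0 0 0 0 0 0 60;0 0 0 0 0 0 38;0 0 0 0 0 0 38;0 0 0 0 0 0 38' 6
```

```text
clock: 11.68
eef_pos: [572.9, -343.6, 6.3]
orientation: [[-0.001, 1.0, 0.003], [1.0, 0.001, -0.001], [-0.001, 0.003, -1.0]]
wrist_force: [-1.4, 0.4, 6.5]
width: 0.461
gripper_force: 21.6
```

```bash
for w in 1; do python3 -m inch '0 0 0 0 0 -1 39.3;0 0 0 0 0 0 39.3' | tail -3; python3 -m inch '0 0 0 0 0 0 39;0 0 0 0 0 0 39' | tail -3; python3 -m inch '0 0 0 0 0 0 38.5;0 0 0 0 0 0 38.5' | tail -3;done
```

```text
wrist_force: [0.7, -0.1, 5.4]
width: 0.466
gripper_force: 21.5
wrist_force: [0.0, 0.9, 6.4]
width: 0.461
gripper_force: 21.6
wrist_force: [-0.3, 0.7, 6.2]
width: 0.464
gripper_force: 21.6
```

```bash
for w in 1; do python3 -m inch '0 0 0 0 0 0 39.7;0 0 0 0 0 0 39.7' | tail -3; python3 -m inch '0 0 0 0 0 0 40.2;0 0 0 0 0 0 40.2' | tail -3; python3 -m inch '0 0 0 0 0 0 40.6;0 0 0 0 0 0 40.6'|tail -3 ;done
```

```text
wrist_force: [0.1, 1.0, 6.7]
width: 0.464
gripper_force: 21.6
wrist_force: [2.7, -1.8, 2.7]
width: 0.47
gripper_force: 1.2
wrist_force: [1.8, -0.3, 1.3]
width: 0.472
gripper_force: 1.2
```

```bash
python3 -m inch '0 0 0 0 0 0 39;0 0 0 0 0 0 39;0 0 -0.026 0 4.2 0 39;0 0 -0.026 0 4.2 0 39;0 0 -0.026 0 4.2 0 39;0 0 -0.026 0 4.2 0 39;0 0 -0.026 0 4.2 0 39;0 0 -0.026 0 4.2 0 39;0 0 0 0 0 0 39'; for w in 1; do python3 -m inch '0 0 0 0 0 0 40;0 0 0 0 0 0 40' | tail -3;  python3 -m inch '0 0 0 0 0 0 39.9;0 0 0 0 0 0 39.9' | tail -3; python3 -m inch '0 0 0 0 0 0 39.8;0 0 0 0 0 0 39.8'|tail -3 ;done
python3 - <<'E'
from m import *
c=read_camera("wrist")
hsv=cv2.cvtColor(c["img"],cv2.COLOR_RGB2HSV).astype(int)
b=((hsv[...,0]<14)|(hsv[...,0]>170))&(hsv[...,1]>90)
for ce,st,m in comp(c,b,400):
    cs,_=cv2.findContours(m,cv2.RETR_EXTERNAL,cv2.CHAIN_APPROX_NONE);k=max(cs,key=len)
    for p in cv2.approxPolyDP(cv2.convexHull(k),5,True)[:,0]: print(ce.round(),p,onz(c,p,45)[:2].round(1))
E
```

```text
clock: 14.3
eef_pos: [592.9, -343.4, 5.5]
orientation: [[-0.156, 0.988, -0.007], [0.988, 0.156, -0.001], [-0.0, -0.007, -1.0]]
wrist_force: [-7.0, -1.1, 11.3]
width: 0.465
gripper_force: 22.1
wrist_force: [-6.2, -1.5, 10.7]
width: 0.466
gripper_force: 6.1
wrist_force: [-6.1, -2.3, 10.2]
width: 0.468
gripper_force: 6.1
wrist_force: [-7.5, -2.2, 9.8]
width: 0.469
gripper_force: 8.0
[318. 176.] [394   0] [ 597.  -238.9]
[318. 176.] [371 373] [ 615.5 -357.9]
[318. 176.] [266 374] [ 577.7 -364.5]
[318. 176.] [241   0] [ 558.4 -244.9]
[634.  82.] [639 120] [ 670.5 -257.9]
[634.  82.] [626  90] [ 663.6 -250.9]
[634.  82.] [639  41] [ 661.4 -239.1]
```

```bash
cat > arc.py <<'E'
import numpy as np,sys
L,h,st=[float(a) for a in sys.argv[1:4]]
def P(a):
    a=np.radians(a)
    if a<=np.pi/2: return np.array([-L*np.cos(a)+h*np.sin(a),L*np.sin(a)+h*np.cos(a)])
    b=a-np.pi/2;g=45-h;return np.array([45-g*np.cos(b)+L*np.sin(b),L*np.cos(b)+g*np.sin(b)])
A=np.arange(0,180+1e-6,st)
print(" ".join(f"{A[i+1]:.0f}:({d[0]:.1f},{-d[1]:.1f})" for i,d in enumerate(np.diff([P(a) for a in A],axis=0))))
E
python3 arc.py 162 24 5
```

```text
5:(2.7,-14.0) 10:(3.9,-13.7) 15:(5.1,-13.3) 20:(6.2,-12.8) 25:(7.3,-12.3) 30:(8.4,-11.6) 35:(9.4,-10.8) 40:(10.3,-9.9) 45:(11.1,-9.0) 50:(11.8,-8.0) 55:(12.5,-6.9) 60:(13.0,-5.8) 65:(13.5,-4.7) 70:(13.9,-3.5) 75:(14.1,-2.3) 80:(14.3,-1.0) 85:(14.3,0.2) 90:(14.2,1.5) 95:(14.2,-1.2) 100:(14.3,0.0) 105:(14.2,1.3) 110:(14.0,2.5) 115:(13.8,3.7) 120:(13.4,4.9) 125:(12.9,6.0) 130:(12.3,7.1) 135:(11.7,8.2) 140:(10.9,9.2) 145:(10.1,10.1) 150:(9.1,10.9) 155:(8.2,11.7) 160:(7.1,12.4) 165:(6.0,12.9) 170:(4.8,13.4) 175:(3.7,13.8) 180:(2.4,14.0)
```

```bash
python3 -m inch '0 0 0 2.7 0 -14 39.8;0 0 0 4 0 -13.5 39.8;0 0 0 5 0 -13.5 39.8;0 0 0 6 0 -13 39.8;0 0 0 7.5 0 -12.5 39.8;0 0 0 8.5 0 -11.5 39.8;0 0 0 9.5 0 -11 39.8;0 0 0 10 0 -10 39.8;0 0 0 0 0 0 39.8'
python3 - <<'E'
from m import *
c=read_camera("side")
cv2.imwrite("pics/s4.png",cv2.resize(c["img"][50:250,250:500],None,fx=2.4,fy=2.4)[:,:,::-1])
E
```

```text
clock: 16.23
eef_pos: [589.2, -287.6, 105.3]
orientation: [[-0.158, 0.988, 0.001], [0.988, 0.158, 0.0], [0.0, 0.001, -1.0]]
wrist_force: [1.2, 1.1, -1.1]
width: 0.467
gripper_force: 7.0
```

View pics/s4.png

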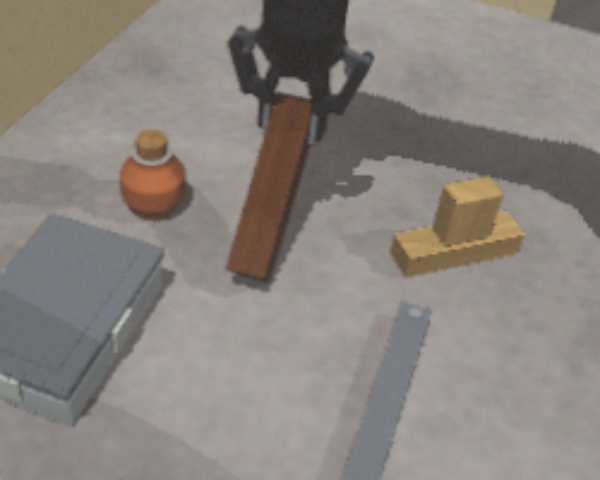

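The bearer is propped at about 40°, front end on the ledge at (250,275) and tail between the pads at (290,110). The pot and lunch box are clear. I'll carry on.

```bash
python3 -m inch '0 0 0 11 0 -9 39.8;0 0 0 12 0 -8 39.8;0 0 0 12.5 0 -7 39.8;0 0 0 13 0 -5.5 39.8;0 0 0 13.5 0 -4.5 39.8;0 0 0 14 0 -3 39.8;0 0 0 14 0 -2 39.8;0 0 0 14.3 0 -0.5 39.8;0 0 0 14.3 0 0.5 39.8;0 0 0 14.2 0 1.5 39.8;0 0 0 0 0 0 39.8'
cat > lk.py <<'E'
from m import *
import sys
def bl(n,z=None):
    c=read_camera(n);hsv=cv2.cvtColor(c["img"],cv2.COLOR_RGB2HSV).astype(int)
    b=((hsv[...,0]<14)|(hsv[...,0]>170))&(hsv[...,1]>90)&(hsv[...,2]>25)
    for ce,st,m in comp(c,b,150):
        cs,_=cv2.findContours(m,cv2.RETR_EXTERNAL,cv2.CHAIN_APPROX_NONE);k=max(cs,key=len)
        print(n,ce.round(),st[4])
        for p in cv2.approxPolyDP(cv2.convexHull(k),2,True)[:,0]: print("  ",p,*[onz(c,p,q)[:2].round(0) for q in (0,45,180)])
for n in sys.argv[1:]: bl(n)
E
python3 lk.py side
```

```text
clock: 17.65
eef_pos: [567.5, -155.8, 141.6]
orientation: [[-0.158, 0.987, -0.001], [0.987, 0.158, 0.001], [0.001, -0.0, -1.0]]
wrist_force: [0.6, 0.1, -2.9]
width: 0.466
gripper_force: 6.9
side [347. 151.] 1432
   [360 112] [ 659. -383.] [ 635. -328.] [ 563. -165.]
   [363 115] [ 646. -375.] [ 622. -321.] [ 553. -159.]
   [348 190] [ 550. -107.] [533. -72.] [483.  35.]
   [347 193] [548. -98.] [531. -63.] [482.  42.]
   [332 189] [584. -91.] [565. -57.] [508.  47.]
   [345 114] [ 691. -353.] [ 665. -301.] [ 586. -144.]
   [350 111] [ 686. -373.] [ 660. -319.] [ 582. -158.]
side [313. 128.] 539
   [322 115] [ 745. -317.] [ 715. -267.] [ 625. -117.]
   [326 120] [ 724. -304.] [ 696. -255.] [ 610. -108.]
   [325 133] [ 699. -255.] [ 672. -209.] [592. -72.]
   [316 140] [ 705. -219.] [ 678. -175.] [596. -46.]
   [306 138] [ 732. -212.] [ 703. -169.] [616. -41.]
   [301 131] [ 759. -229.] [ 728. -185.] [635. -54.]
   [301 118] [ 789. -276.] [ 756. -229.] [657. -88.]
   [304 115] [ 789. -292.] [ 756. -244.] [657. -99.]
```

```bash
cat > ang.py <<'E'
from m import *
from scipy.optimize import fsolve
import sys
def solve(c,lo,hi,head):
    u=np.radians(head);lat=np.array([np.sin(u),-np.cos(u),0])
    f=lambda z:[(onz(c,hi,z[1])-onz(c,lo,z[0]))@lat,np.linalg.norm(onz(c,hi,z[1])-onz(c,lo,z[0]))-180]
    z=fsolve(f,[5,175]);a,b=onz(c,lo,z[0]),onz(c,hi,z[1]);d=b-a
    return a.round(),b.round(),"alpha",np.degrees(np.arctan2(d[2],-(d@[np.cos(u),np.sin(u),0]))).round(1)
E
python3 - <<'E'
from ang import *
c=read_camera("side")
print(solve(c,(347.5,192.5),(363,114.5),99));print(solve(c,(332,189),(345.5,113.5),99))
for l in((346,193),(348,191)):
  print(solve(c,l,(363,114.5),99))
cv2.imwrite("pics/s5.png",cv2.resize(c["img"][90:210,270:430],None,fx=4,fy=4,interpolation=cv2.INTER_CUBIC)[:,:,::-1])
E
```

```text
(array([541., -86.,  18.]), array([ 552., -158.,  183.]), 'alpha', np.float64(66.1))
(array([584., -91.,   0.]), array([ 595., -164.,  164.]), 'alpha', np.float64(65.7))
(array([545., -87.,  12.]), array([ 559., -173.,  170.]), 'alpha', np.float64(61.2))
(array([545., -97.,   9.]), array([ 556., -167.,  175.]), 'alpha', np.float64(66.8))
```

View pics/s5.png

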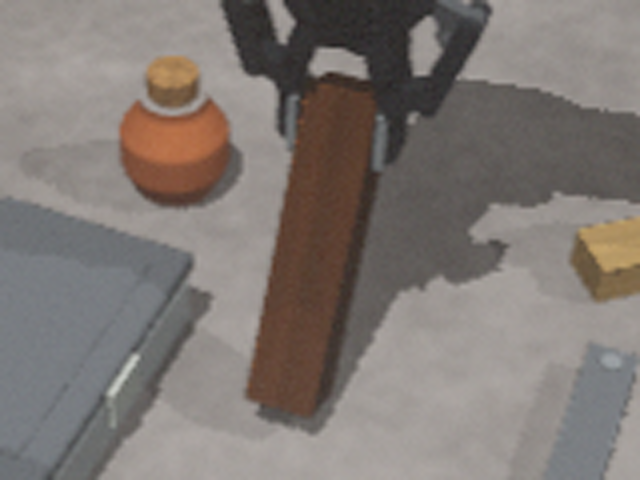

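The crop shows the bearer still leaning about 23° short of upright: foot ahead at (285,410), tail at (335,85). The pads carried it and the foot slid forward. I'll press it back down, grip firmer, and pitch the tool to bring it upright about its foot.

```bash
cat > rows.py <<'E'
# rows for grip point on the arc alpha a0->a1 with tool lean p0->p1 (deg, forward +), n rows
import numpy as np,sys
L,h,a0,a1,p0,p1,n=[float(a) for a in sys.argv[1:8]];n=int(n)
def G(a):
    a=np.radians(a)
    if a<=np.pi/2: return np.array([-L*np.cos(a)+h*np.sin(a),L*np.sin(a)+h*np.cos(a)])
    b=a-np.pi/2;g=45-h;return np.array([45-g*np.cos(b)+L*np.sin(b),L*np.cos(b)+g*np.sin(b)])
def tcp(a,p): p=np.radians(p);return G(a)-19*np.array([np.sin(p),np.cos(p)])
for i in range(n):
    f,g=i/n,(i+1)/n;pa,pb=p0+(p1-p0)*f,p0+(p1-p0)*g
    d=tcp(a0+(a1-a0)*g,pb)-tcp(a0+(a1-a0)*f,pa);q=np.radians(pa)
    x=np.array([np.cos(q),-np.sin(q)]);z=np.array([-np.sin(q),-np.cos(q)])
    print(f"0 {-np.radians(pb-pa):.3f} 0 {d@x:.1f} 0 {d@z:.1f}",end=";")
print()
E
python3 rows.py 162 24 67 90 0 23 8
python3 -m inch '0 0 0 0 0 0 36;0 0 0 0 0 0 36;0 0 0 0 0 1 36;0 0 0 0 0 0 36' | tail -5
python3 -m inch '0 0 0 0 0 1 36;0 0 0 0 0 0 36' | tail -5
```

```text
0 -0.050 0 7.0 0 -1.9;0 -0.050 0 7.0 0 -1.9;0 -0.050 0 7.0 0 -1.9;0 -0.050 0 7.0 0 -1.9;0 -0.050 0 7.0 0 -1.9;0 -0.050 0 7.0 0 -1.9;0 -0.050 0 7.0 0 -1.9;0 -0.050 0 7.0 0 -1.9;
eef_pos: [567.6, -157.8, 140.7]
orientation: [[-0.156, 0.988, -0.0], [0.988, 0.156, 0.0], [0.0, -0.0, -1.0]]
wrist_force: [0.2, 1.1, -3.0]
width: 0.462
gripper_force: 24.5
eef_pos: [567.6, -157.7, 139.7]
orientation: [[-0.156, 0.988, -0.0], [0.988, 0.156, 0.0], [0.0, -0.0, -1.0]]
wrist_force: [0.1, 0.3, -2.9]
width: 0.467
gripper_force: 24.5
```

```bash
for i in 1; do python3 -m inch '0 0 0 0 0 1.5 36;0 0 0 0 0 0 36' | sed -n '2p;4p'; python3 -m inch '0 0 0 0 0 1.5 36;0 0 0 0 0 0 36' | sed -n '2p;4p'; python3 -m inch '0 0 0 0 0 1.5 36;0 0 0 0 0 0 36' | sed -n '2p;4p'; done
```

```text
eef_pos: [567.6, -157.7, 138.1]
wrist_force: [0.0, -0.0, -3.1]
eef_pos: [567.6, -157.7, 136.6]
wrist_force: [-0.0, -0.1, -2.6]
eef_pos: [567.8, -157.8, 135.3]
wrist_force: [-0.4, 0.6, -1.5]
```

```bash
python3 -m inch '0 -0.05 0 7 0 -1.8 36;0 -0.05 0 7 0 -1.8 36;0 -0.05 0 7 0 -1.8 36;0 -0.05 0 7 0 -1.8 36;0 -0.05 0 7 0 -1.8 36;0 -0.05 0 7 0 -1.8 36;0 0 0 0 0 0 36'; python3 lk.py side | head -9
```

```text
clock: 20.12
eef_pos: [561.7, -114.8, 142.9]
orientation: [[-0.151, 0.987, 0.048], [0.942, 0.158, -0.294], [-0.298, 0.001, -0.954]]
wrist_force: [-4.1, 0.2, 14.1]
width: 0.466
gripper_force: 26.6
side [312. 129.] 456
   [304 115] [ 789. -292.] [ 756. -244.] [657. -99.]
   [326 127] [ 709. -278.] [ 682. -230.] [599. -89.]
   [325 133] [ 699. -255.] [ 672. -209.] [592. -72.]
   [319 139] [ 700. -226.] [ 673. -182.] [593. -51.]
   [310 140] [ 719. -211.] [ 691. -168.] [606. -40.]
   [302 133] [ 752. -224.] [ 722. -180.] [630. -50.]
   [300 121] [ 784. -264.] [ 752. -217.] [654. -79.]
side [341. 167.] 599
```

```bash
python3 -m inch '0 0 0 0 0 -1 36;0 0 0 0 0 0 36' | sed -n '2p;4p'; python3 lk.py side | sed -n '9,20p'
```

```text
eef_pos: [561.6, -115.3, 143.0]
wrist_force: [-2.0, -0.5, 7.9]
side [342. 159.] 437
   [337 140] [ 657. -246.] [ 633. -201.] [561. -66.]
   [353 150] [ 603. -234.] [ 583. -189.] [522. -57.]
   [350 175] [ 569. -152.] [ 551. -113.] [497.   3.]
   [344 178] [ 576. -136.] [558. -98.] [502.  14.]
   [333 176] [ 602. -128.] [582. -91.] [521.  20.]
side [339. 186.] 150
   [342 177] [ 582. -137.] [563. -99.] [507.  14.]
   [348 183] [ 561. -127.] [543. -90.] [491.  21.]
   [347 191] [ 551. -103.] [534. -68.] [484.  38.]
   [339 197] [558. -78.] [541. -44.] [489.  56.]
   [334 196] [569. -75.] [551. -42.] [497.  59.]
```

```bash
cat > lk2.py <<'E'
from m import *
import sys
n=sys.argv[1];roi=[int(v) for v in sys.argv[2:6]]  # x0 x1 y0 y1
c=read_camera(n);I=c["img"].astype(float)
b=(I[...,0]>1.4*I[...,2]+4)&(I[...,1]<0.75*I[...,0]);r=np.zeros(b.shape,bool);r[roi[2]:roi[3],roi[0]:roi[1]]=1
m=cv2.morphologyEx((b&r).astype(np.uint8),cv2.MORPH_CLOSE,np.ones((5,5)))
ce,st,m=max(comp(c,m,50),key=lambda t:t[1][4])
cs,_=cv2.findContours(m,cv2.RETR_EXTERNAL,cv2.CHAIN_APPROX_NONE);k=max(cs,key=len)
print(st[4]);
for p in cv2.approxPolyDP(cv2.convexHull(k),1.5,True)[:,0]: print(p,*[onz(c,p,q)[:2].round(0) for q in (0,45,180)])
rows=np.where(m.any(1))[0]
print([(int(y),int(np.where(m[y])[0][0]),int(np.where(m[y])[0][-1])) for y in rows[::6]])
E
python3 lk2.py side 328 400 90 220
```

```text
837
[336 140] [ 660. -245.] [ 635. -200.] [563. -65.]
[356 150] [ 597. -237.] [ 577. -193.] [517. -60.]
[346 193] [550. -97.] [533. -62.] [483.  43.]
[340 197] [556. -79.] [539. -46.] [488.  56.]
[331 194] [578. -77.] [560. -43.] [504.  57.]
[(140, 336, 338), (146, 336, 342), (152, 335, 352), (158, 335, 353), (164, 334, 351), (170, 334, 350), (176, 333, 347), (182, 333, 348), (188, 332, 347), (194, 331, 345)]
```

```bash
python3 - <<'E'
from h import *
c=read_camera("side")
for P in((578,-77,0),(578,-77,160),(540,-85,0),(540,-85,160)): print(P,proj(c,P).round(1))
im=c["img"]
for y in range(186,210,2): print(y,[tuple(int(v) for v in im[y,x]) for x in range(324,356,3)])
E
```

```text
(578, -77, 0) [331.1 193.9]
(578, -77, 160) [332.1 141.6]
(540, -85, 0) [347.3 198. ]
(540, -85, 160) [351.  145.8]
186 [(152, 147, 143), (152, 146, 142), (143, 138, 132), (85, 65, 55), (86, 66, 54), (82, 63, 51), (80, 58, 50), (84, 64, 51), (75, 58, 49), (69, 57, 54), (105, 98, 97)]
188 [(156, 150, 146), (155, 149, 146), (140, 133, 128), (84, 64, 51), (89, 68, 57), (86, 65, 55), (79, 62, 52), (85, 65, 56), (82, 63, 56), (63, 53, 47), (100, 98, 95)]
190 [(153, 148, 144), (152, 146, 143), (138, 131, 129), (86, 66, 54), (89, 70, 59), (84, 62, 55), (88, 73, 58), (84, 64, 53), (77, 61, 54), (67, 60, 55), (132, 126, 123)]
192 [(153, 147, 143), (154, 149, 144), (142, 136, 132), (87, 65, 57), (88, 67, 58), (84, 62, 55), (87, 65, 54), (88, 66, 55), (70, 61, 53), (81, 75, 70), (139, 134, 132)]
194 [(153, 145, 143), (152, 147, 145), (131, 124, 120), (85, 65, 52), (86, 63, 54), (82, 61, 55), (85, 65, 55), (88, 67, 58), (65, 53, 52), (111, 106, 103), (165, 159, 155)]
196 [(152, 146, 143), (153, 148, 146), (132, 124, 121), (84, 63, 53), (87, 67, 59), (81, 61, 54), (84, 64, 56), (88, 66, 56), (71,
[... 476 characters left out ...]
162), (171, 165, 162), (161, 156, 154), (168, 163, 160), (151, 145, 142), (149, 143, 140), (169, 164, 161), (170, 164, 161)]
204 [(172, 167, 163), (168, 164, 158), (168, 162, 158), (169, 164, 162), (168, 163, 159), (170, 164, 163), (173, 168, 165), (173, 167, 163), (170, 163, 158), (170, 164, 162), (171, 166, 163)]
206 [(169, 164, 160), (168, 163, 158), (168, 161, 158), (171, 167, 164), (166, 162, 158), (169, 162, 158), (173, 165, 163), (170, 166, 162), (170, 165, 160), (169, 164, 161), (172, 167, 164)]
208 [(169, 163, 160), (170, 162, 159), (167, 163, 159), (168, 162, 159), (168, 162, 160), (169, 163, 159), (167, 160, 157), (168, 162, 159), (167, 161, 156), (171, 165, 161), (172, 168, 163)]
```

```bash
python3 -m inch '0 -0.05 0 7 0 -2.2 36;0 -0.05 0 7 0 -2.2 36;0 0 0 0 0 0 36'; python3 lk2.py side 326 400 90 220 | tail -1; python3 - <<'E'
from h import *
c=read_camera("side")
for P in((574,-70,0),(574,-70,160)): print(proj(c,P).round(1))
E
```

```text
clock: 20.95
eef_pos: [559.1, -99.4, 142.2]
orientation: [[-0.146, 0.987, 0.062], [0.909, 0.158, -0.386], [-0.391, 0.0, -0.92]]
wrist_force: [-2.7, 0.4, 7.0]
width: 0.469
gripper_force: 25.7
[(178, 332, 333), (184, 332, 339), (190, 332, 335), (196, 334, 338)]
[331.1 196.6]
[332.2 144.4]
```

```bash
python3 -m inch '0 0 0 0 0 0 41;0 0 0 0 0 0 41;0 0 0 0 0 0 50;0 0 0 0 0 0 50;0 0.094 0 1.8 0 0 50;0 0.094 0 1.8 0 0 50;0 0.094 0 1.8 0 0 50;0 0.094 0 1.8 0 0 50;0 0.094 0 1.8 0 0 50;0 0.094 0 1.8 0 0 50;0 0.094 0 1.8 0 0 50;0 0.094 0 1.8 0 0 50'; python3 -m inch '0 0 0 0 0 0 50'|tail -5;python3 lk2.py side 326 400 90 220
python3 - <<'E'
from h import *
c=read_camera("side")
for P in((574,-70,0),(574,-70,160),(541,-77,0),(541,-77,160)): print(proj(c,P).round(1))
save(c,"pics/tmp.png")
im=c["img"]
for y in range(120,200,10): print(y,[int(im[y,x,0])-int(im[y,x,2]) for x in range(320,365,3)])
E
```

```text
clock: 22.55
eef_pos: [556.6, -87.1, 140.6]
orientation: [[-0.146, 0.988, -0.054], [0.926, 0.156, 0.343], [0.347, 0.001, -0.938]]
wrist_force: [-0.2, -1.4, 0.2]
width: 0.584
gripper_force: 0.0
eef_pos: [556.2, -89.3, 139.4]
orientation: [[-0.142, 0.988, -0.054], [0.928, 0.152, 0.34], [0.344, -0.001, -0.939]]
wrist_force: [0.4, 0.7, 0.2]
width: 0.586
gripper_force: 0.0
755
[356 130] [ 633. -307.] [ 611. -258.] [ 544. -110.]
[348 172] [ 578. -158.] [ 559. -119.] [503.  -2.]
[335 176] [ 598. -131.] [578. -94.] [518.  18.]
[332 157] [ 637. -184.] [ 614. -143.] [547. -21.]
[333 135] [ 676. -258.] [ 651. -213.] [575. -75.]
[339 126] [ 681. -299.] [ 655. -250.] [ 578. -104.]
[(126, 339, 340), (132, 335, 356), (138, 332, 353), (144, 332, 350), (150, 333, 349), (156, 332, 348), (162, 334, 347), (168, 335, 347), (174, 335, 335)]
[331.1 196.6]
[332.2 144.4]
[345.2 200.2]
[348.6 148. ]
120 [5, 2, -2, -1, -2, 4, 8, 10, 9, 10, 11, 9, -1, 0, 1]
130 [74, 65, 43, -2, -2, 6, 45, 44, 42, 38, 42, 41, 44, -4, 0]
140 [15, 9, 3, -6, 26, 29, 33, 46, 49, 51, 55, 17, 8, -6, 0]
150 [7, 10, 8, 7, 25, 25, 33, 23, 25, 29, 23, 12, -6, -3, 4]
160 [9, 8, 8, 10, 23, 24, 31, 21, 26, 21, 20, 18, 7, 10, 7]
170 [9, 9, 10, 10, 24, 25, 26, 19, 21, 25, 13, 16, 7, 7, 6]
180 [9, 10, 9, 8, 27, 23, 21, 25, 21, 25, 19, 9, 7, 8, 8]
190 [9, 8, 7, 8, 27, 30, 25, 22, 24, 21, 16, 8, 9, 9, 9]
```

```bash
python3 rows.py 157 21 90 130 -20 20 12;python3 rows.py 157 21 130 180 20 0 12;  python3 -m inch '0 0 0 0 0 0 36;0 0 0 0 0 0 36;0 0 0 0 0 0 36'
```

```text
0 -0.058 0 7.9 0 2.0;0 -0.058 0 7.9 0 2.0;0 -0.058 0 7.9 0 2.0;0 -0.058 0 7.9 0 2.0;0 -0.058 0 7.9 0 2.0;0 -0.058 0 7.9 0 2.0;0 -0.058 0 7.9 0 2.0;0 -0.058 0 7.9 0 2.0;0 -0.058 0 7.9 0 2.0;0 -0.058 0 7.9 0 2.0;0 -0.058 0 7.9 0 2.0;0 -0.058 0 7.9 0 2.0;
0 0.029 0 11.8 0 2.7;0 0.029 0 11.5 0 3.8;0 0.029 0 11.0 0 4.9;0 0.029 0 10.5 0 5.9;0 0.029 0 9.8 0 6.9;0 0.029 0 9.1 0 7.8;0 0.029 0 8.2 0 8.6;0 0.029 0 7.3 0 9.4;0 0.029 0 6.3 0 10.0;0 0.029 0 5.3 0 10.5;0 0.029 0 4.2 0 11.0;0 0.029 0 3.0 0 11.3;
clock: 23.15
eef_pos: [556.6, -85.9, 140.8]
orientation: [[-0.148, 0.988, -0.054], [0.927, 0.157, 0.341], [0.345, 0.0, -0.939]]
wrist_force: [-0.4, 1.1, 1.1]
width: 0.466
gripper_force: 25.0
```

```bash
python3 -m inch '0 -0.058 0 7.9 0 2 36;0 -0.058 0 7.9 0 2 36;0 -0.058 0 7.9 0 2 36;0 -0.058 0 7.9 0 2 36;0 -0.058 0 7.9 0 2 36;0 -0.058 0 7.9 0 2 36;0 0 0 0 0 0 36'; python3 -m inch '0 -0.058 0 7.9 0 2 36;0 -0.058 0 7.9 0 2 36;0 -0.058 0 7.9 0 2 36;0 -0.058 0 7.9 0 2 36;0 -0.058 0 7.9 0 2 36;0 -0.058 0 7.9 0 2 36;0 0 0 0 0 0 36'
```

```text
clock: 24.02
eef_pos: [548.3, -36.2, 138.2]
orientation: [[-0.16, 0.987, -0.001], [0.987, 0.16, 0.005], [0.005, -0.001, -1.0]]
wrist_force: [-0.2, 0.4, -3.4]
width: 0.466
gripper_force: 24.7
clock: 24.9
eef_pos: [542.1, 7.3, 120.0]
orientation: [[-0.149, 0.987, 0.053], [0.93, 0.158, -0.332], [-0.336, -0.0, -0.942]]
wrist_force: [-2.4, 5.0, 8.1]
width: 0.463
gripper_force: 26.0
```

```bash
python3 -m inch '0 0 0 0 0 0 39.8;0 0 0 0 0 0 39.8;0 0.029 0 11.8 0 2.7 39.8;0 0.029 0 11.5 0 3.8 39.8;0 0.029 0 11 0 4.9 39.8;0 0.029 0 10.5 0 5.9 39.8;0 0.029 0 9.8 0 6.9 39.8;0 0.029 0 9.1 0 7.8 39.8;0 0 0 0 0 0 39.8'; python3 - <<'E'
from h import *
c=read_camera("side");im=c["img"].astype(int)
for y in range(130,250,8): print(y,[x for x in range(300,390) if im[y,x,0]-im[y,x,2]>18 and im[y,x,1]<.8*im[y,x,0]][::4])
E
```

```text
clock: 26.02
eef_pos: [533.4, 57.6, 70.8]
orientation: [[-0.153, 0.988, 0.025], [0.974, 0.156, -0.167], [-0.168, -0.001, -0.986]]
wrist_force: [1.1, 0.1, -3.4]
width: 0.469
gripper_force: 13.9
130 []
138 []
146 []
154 []
162 []
170 []
178 []
186 [334]
194 [334]
202 []
210 []
218 [303, 307]
226 [302, 306, 310, 314, 318]
234 [310, 314, 318]
242 []
```

```bash
python3 -m inch '0 0 0 0 0 0 40;0 0 0 0 0 0 40' | sed -n '2p;4,6p';  python3 -m inch '0 0 0 0 0 0 40.1;0 0 0 0 0 0 40.1' | sed -n '2p;4,6p'
python3 - <<'E'
from m import *
c=read_camera("wrist");I=c["img"].astype(float)
b=(I[...,0]>1.4*I[...,2]+4)&(I[...,1]<0.75*I[...,0])
for ce,st,m in comp(c,b,150):
    cs,_=cv2.findContours(m,cv2.RETR_EXTERNAL,cv2.CHAIN_APPROX_NONE);k=max(cs,key=len)
    print(ce.round(),[(p.tolist(),onz(c,p,60)[:2].round().tolist()) for p in cv2.approxPolyDP(cv2.convexHull(k),4,True)[:,0]])
c=read_camera("side");cv2.imwrite("pics/s6.png",cv2.resize(c["img"][150:270,260:420],None,fx=4,fy=4,interpolation=cv2.INTER_CUBIC)[:,:,::-1])
E
```

```text
eef_pos: [533.6, 57.7, 71.7]
wrist_force: [0.2, -0.3, 0.4]
width: 0.474
gripper_force: 0.0
eef_pos: [533.8, 58.2, 71.9]
wrist_force: [-0.3, -0.4, 0.6]
width: 0.471
gripper_force: 0.0
[317. 242.] [([350, 118], [536.0, 128.0]), ([360, 159], [543.0, 111.0]), ([342, 367], [560.0, -20.0]), ([334, 389], [559.0, -41.0]), ([290, 388], [532.0, -44.0]), ([276, 144], [508.0, 112.0]), ([285, 118], [510.0, 124.0])]
```

The grip opened fully at 40.0 and the bearer dropped the last bit of the way. I'll lift off and measure where it lies.

```bash
python3 -m inch '0 0 0 0 0 0 60;0 0 0 0 0 -50 60;0 0.17 0 0 0 -50 60;0 0 0 -60 0 -50 60;0 0 0 -40 0 0 60;0 0 0 0 0 0 60' | sed -n '1,3p'
cat > wb.py <<'E'
from m import *
c=read_camera("wrist");I=c["img"].astype(float)
b=(I[...,0]>1.4*I[...,2]+4)&(I[...,1]<0.75*I[...,0])
for ce,st,m in comp(c,b,1500):
    print(ce.round(),st[4],rect(c,m,45))
    cs,_=cv2.findContours(m,cv2.RETR_EXTERNAL,cv2.CHAIN_APPROX_NONE);k=max(cs,key=len)
    print([(p.tolist(),onz(c,p,45)[:2].round().tolist()) for p in cv2.approxPolyDP(cv2.convexHull(k),4,True)[:,0]])
E
python3 wb.py; python3 lk2.py side 260 400 150 260; python3 -c "
from m import *
s=read_camera('side');cv2.imwrite('pics/s6.png',cv2.resize(s['img'][90:400,150:450],None,fx=1.9,fy=1.9)[:,:,::-1])"
```

```text
clock: 27.42
eef_pos: [545.1, -16.5, 210.7]
orientation: [[-0.149, 0.989, 0.001], [0.989, 0.149, -0.002], [-0.002, 0.001, -1.0]]
[318. 116.] 9100 (array([539.1,  22.3]), array([ 38.4, 177. ]), np.float32(98.8))
[([342, 18], [544.0, 113.0]), ([338, 228], [571.0, -62.0]), ([301, 228], [536.0, -68.0]), ([293, 19], [507.0, 106.0])]
1340
[345 191] [ 555. -101.] [538. -66.] [487.  40.]
[345 196] [547. -88.] [531. -53.] [481.  49.]
[316 255] [523.  80.] [508. 103.] [464. 172.]
[302 259] [543. 103.] [527. 124.] [478. 188.]
[298 250] [561.  89.] [544. 111.] [492. 178.]
[330 188] [589. -91.] [570. -57.] [512.  47.]
[(187, 331, 332), (193, 328, 345), (199, 325, 343), (205, 321, 340), (211, 319, 336), (217, 316, 334), (223, 312, 332), (229, 309, 329), (235, 306, 326), (241, 303, 323), (247, 300, 319), (253, 299, 316), (259, 302, 304)]
```

```bash
cat > go.py <<'E'
# go.py gx gy gz heading lean n : rows from the present pose to a grip point (world mm), heading, lean (deg)
from rig import manip
import numpy as np,sys
from scipy.spatial.transform import Rotation as Ro
gx,gy,gz,hd,ln,n=[float(a) for a in sys.argv[1:7]];n=int(n)
s=manip.state();p0=s["eef_pos"];R0=s["orientation"]
f=np.array([np.cos(np.radians(hd)),np.sin(np.radians(hd)),0]);u=np.array([0,0,1.]);c,k=np.cos(np.radians(ln)),np.sin(np.radians(ln))
x=c*f-k*u;z=-k*f-c*u;R1=np.c_[x,np.cross(z,x),z]
w=Ro.from_matrix(R0.T@R1).as_rotvec();gr0=p0-19*R0[:,2];g1=np.array([gx,gy,gz])
R,p=R0,p0
for i in range(1,n+1):
    Rn=R@Ro.from_rotvec(w/n).as_matrix();pn=gr0+(g1-gr0)*i/n+19*Rn[:,2];d=R.T@(pn-p)
    print(" ".join(f"{v:.3f}" for v in w/n)," ".join(f"{v:.1f}" for v in d),end=";");R,p=Rn,pn
print()
E
python3 go.py 549.7 -47 130 98.8 0 2; python3 go.py 549.7 -47 24 98.8 0 1
```

```text
-0.000 -0.000 0.002 -18.3 -0.2 49.5;-0.000 -0.000 0.002 -18.2 -0.1 49.5;
-0.001 -0.001 0.004 -36.6 -0.3 205.0;
```

```bash
python3 -m inch '0 0 0 -18 0 49.5 55;0 0 0 -18.5 0 49.5 55;0 0 0 0 0 50 55;0 0 0 0 0 38 55;0 0 0 0 0 18 55;0 0 0 0 0 0 36;0 0 0 0 0 0 36;0 0 0 0 0 0 36' 20; python3 -m inch '0 0 0.013 -7.6 -3.2 0 36;0 0 0.013 -7.6 -3.2 0 36;0 0 0.013 -7.6 -3.2 0 36;0 0 0.013 -7.6 -3.2 0 36;0 0 0.013 -7.6 -3.2 0 36;0 0 0.013 -7.6 -3.2 0 36;0 0 0.013 -7.6 -3.2 0 36;0 0 0.013 -7.6 -3.2 0 36;0 0 0 0 0 0 36'; python3 wb.py;  python3 go.py 530.4 -112 26 92.8 -45 5
```

```text
clock: 28.58
eef_pos: [551.3, -48.1, 6.5]
orientation: [[-0.156, 0.988, 0.002], [0.988, 0.156, -0.0], [-0.001, 0.002, -1.0]]
wrist_force: [-0.3, -0.2, -2.9]
width: 0.467
gripper_force: 26.9
clock: 29.7
eef_pos: [531.3, -112.3, 5.2]
orientation: [[-0.051, 0.999, -0.0], [0.999, 0.051, -0.001], [-0.0, -0.0, -1.0]]
wrist_force: [0.3, -0.5, -3.0]
width: 0.459
gripper_force: 26.9
[319. 179.] 49367 (array([529.8, -71.4]), array([ 39.7, 123.9]), np.float32(92.7))
[([396, 0], [546.0, -9.0]), ([371, 379], [552.0, -132.0]), ([268, 380], [514.0, -134.0]), ([243, 1], [507.0, -11.0])]
-0.000 0.157 0.001 2.9 -0.2 -0.6;-0.000 0.157 0.001 3.0 -0.2 -0.6;-0.000 0.157 0.001 3.0 -0.2 -0.6;-0.000 0.157 0.001 3.1 -0.2 -0.6;-0.000 0.157 0.001 3.1 -0.2 -0.6;
```

```bash
python3 -m inch '0 0 0 0 0 0 50;0 0 0 0 0 0 50;0 0.157 0 3 0 -0.6 50;0 0.157 0 3 0 -0.6 50;0 0.157 0 3 0 -0.6 50;0 0.157 0 3 0 -0.6 50;0 0.157 0 3 0 -0.6 50;0 0 0 0 0 0 50'; python3 -c "
from rig import manip
s=manip.state();print(s['joint_positions'].round(2),(s['eef_pos']-19*s['orientation'][:,2]).round(1))"
```

```text
clock: 30.75
eef_pos: [530.1, -101.1, 9.8]
orientation: [[-0.031, 0.999, -0.035], [0.707, 0.047, 0.706], [0.707, -0.003, -0.707]]
wrist_force: [-0.5, -0.5, -0.6]
width: 0.585
gripper_force: 0.0
[ 0.93  1.09 -0.66  1.62 -0.11  0.97  0.58] [ 530.8 -114.5   23.2]
```

```bash
python3 rows.py 161 24 0 90 -45 45 18 | cut -c1-120; python3 -m inch '0 0 0 0 0 0 36;0 0 0 0 0 0 36;0 0 0 0 0 0 36' 40
```

```text
0 -0.087 0 10.1 0 -8.0;0 -0.087 0 10.1 0 -8.0;0 -0.087 0 10.1 0 -8.0;0 -0.087 0 10.1 0 -8.0;0 -0.087 0 10.1 0 -8.0;0 -0.
clock: 31.12
eef_pos: [531.2, -97.5, 13.2]
orientation: [[-0.04, 0.998, -0.038], [0.708, 0.055, 0.704], [0.705, 0.001, -0.709]]
wrist_force: [0.4, -1.0, -2.3]
width: 0.466
gripper_force: 43.9
```

```bash
python3 rows.py 158 26.7 0 90 -45 45 18 | cut -c1-60; python3 -m inch '0 -0.087 0 10 0 -7.7 36;0 -0.087 0 10 0 -7.7 36;0 -0.087 0 10 0 -7.7 36;0 -0.087 0 10 0 -7.7 36;0 -0.087 0 10 0 -7.7 36;0 -0.087 0 10 0 -7.7 36;0 0 0 0 0 0 36'
```

```text
0 -0.087 0 10.1 0 -7.7;0 -0.087 0 10.1 0 -7.7;0 -0.087 0 10.
clock: 32.0
eef_pos: [530.2, -69.3, 84.9]
orientation: [[-0.058, 0.998, -0.013], [0.964, 0.059, 0.259], [0.26, 0.003, -0.966]]
wrist_force: [0.8, 0.3, -3.2]
width: 0.465
gripper_force: 43.9
```

```bash
python3 -m inch '0 0 0 0 0 1.5 36;0 0 0 0 0 0 36'|sed -n '2p;4p'; python3 -m inch '0 0 0 0 0 1.5 36;0 0 0 0 0 0 36'|sed -n '2p;4p'
```

```text
eef_pos: [529.3, -73.3, 81.0]
wrist_force: [0.2, 0.0, 1.7]
eef_pos: [529.7, -74.0, 79.8]
wrist_force: [-1.0, -3.4, 4.6]
```

```bash
python3 -m inch '0 -0.087 0 9.8 0 -7.8 36;0 -0.087 0 9.8 0 -7.8 36;0 -0.087 0 9.8 0 -7.8 36;0 0 0 0 0 0 36;0 0 0 0 0 0 36'|sed -n '2p;4,5p';python3 -m inch '0 -0.087 0 9.8 0 -7.8 36;0 -0.087 0 9.8 0 -7.8 36;0 -0.087 0 9.8 0 -7.8 36;0 0 0 0 0 0 36;0 0 0 0 0 0 36'
```

```text
eef_pos: [527.7, -48.6, 107.3]
wrist_force: [-1.2, 0.1, -1.5]
width: 0.463
clock: 33.75
eef_pos: [527.3, -17.0, 128.9]
orientation: [[-0.049, 0.999, 0.013], [0.966, 0.05, -0.254], [-0.255, 0.0, -0.967]]
wrist_force: [0.1, 0.7, 3.6]
width: 0.46
gripper_force: 44.8
```

```bash
python3 -m inch '0 -0.087 0 9.8 0 -7.8 36;0 -0.087 0 9.8 0 -7.8 36;0 -0.087 0 9.8 0 -7.8 36;0 0 0 0 0 0 36;0 0 0 0 0 0 36'|sed -n '2p;4,5p';python3 -m inch '0 -0.087 0 9.8 0 -7.8 36;0 -0.087 0 9.8 0 -7.8 36;0 0 0 0 0 0 36;0 0 0 0 0 0 36'; python3 lk2.py side 280 400 100 260; python3 -c "
from h import *
c=read_camera('side')
for P in((540,70,0),(540,70,180),(500,70,0),(500,70,180)): print(proj(c,P).round(1))"
```

```text
eef_pos: [525.4, 17.4, 142.1]
wrist_force: [-2.5, 0.4, 15.6]
width: 0.462
clock: 34.88
eef_pos: [524.2, 42.8, 144.8]
orientation: [[-0.039, 0.999, 0.032], [0.767, 0.05, -0.64], [-0.641, -0.0, -0.768]]
wrist_force: [-1.9, 2.6, 13.9]
width: 0.463
gripper_force: 45.8
157
[319 176] [ 631. -111.] [609. -76.] [543.  32.]
[337 183] [ 583. -114.] [564. -77.] [507.  31.]
[334 189] [580. -94.] [561. -59.] [505.  45.]
[331 191] [583. -85.] [564. -51.] [507.  52.]
[322 186] [609. -87.] [588. -53.] [526.  50.]
[(176, 319, 319), (182, 321, 335), (188, 325, 334)]
[311.7 247.7]
[308.8 190.6]
[328.4 256.3]
[329.2 199.8]
```

```bash
python3 -m inch '0 -0.1 0 11.2 0 -9.2 36;0 0 0 0 0 0 36;0 0 0 0 0 0 36'; python3 - <<'E'
from h import *
c=read_camera('side');im=c["img"].astype(int)
for y in range(180,268,6): print(y,[x for x in range(285,360) if im[y,x,0]-im[y,x,2]>17 and im[y,x,1]<.82*im[y,x,0]][::3])
E
```

```text
clock: 35.35
eef_pos: [523.3, 56.7, 144.0]
orientation: [[-0.035, 0.999, 0.035], [0.699, 0.05, -0.713], [-0.714, -0.001, -0.7]]
wrist_force: [-1.2, 0.4, 8.1]
width: 0.461
gripper_force: 45.0
180 []
186 [311, 314, 317, 320, 323]
192 [309, 312, 315, 318, 321, 324, 327, 330]
198 [314, 317, 320, 323, 326, 330]
204 []
210 []
216 []
222 [323]
228 [313, 327]
234 [310, 323, 327, 332]
240 [307, 326, 330]
246 [307, 324, 327]
252 [323, 327]
258 []
264 []
```

```bash
python3 - <<'E'
from h import *
c=read_camera('side');im=c["img"].astype(int)
for y in range(236,264,2): print(y,[int(im[y,x].sum())//3 for x in range(298,340,2)])
for p in((304,250),(320,256)): print(p,onz(c,p,0).round())
for y in (186,190,194,198,202,206): print(y,[int(im[y,x].sum())//3 for x in range(298,340,2)])
E
```

```text
236 [164, 161, 158, 139, 50, 49, 49, 51, 50, 51, 51, 49, 47, 59, 48, 54, 59, 54, 109, 110, 108]
238 [159, 160, 156, 141, 45, 48, 49, 52, 50, 47, 50, 47, 54, 55, 50, 52, 58, 59, 109, 113, 111]
240 [157, 156, 156, 145, 46, 47, 47, 49, 49, 44, 46, 47, 54, 53, 57, 55, 54, 61, 108, 110, 109]
242 [156, 156, 156, 149, 45, 48, 50, 47, 49, 48, 47, 52, 50, 52, 54, 57, 54, 61, 108, 109, 108]
244 [155, 158, 156, 127, 50, 50, 47, 46, 50, 51, 52, 52, 50, 52, 54, 55, 55, 58, 108, 109, 107]
246 [157, 159, 157, 86, 48, 47, 47, 47, 49, 51, 46, 48, 52, 56, 55, 54, 52, 82, 109, 108, 107]
248 [153, 154, 126, 84, 56, 47, 47, 50, 47, 47, 53, 51, 49, 53, 55, 50, 63, 104, 107, 107, 109]
250 [152, 116, 76, 81, 61, 46, 51, 48, 46, 47, 48, 47, 47, 55, 51, 52, 89, 108, 111, 106, 109]
252 [131, 62, 65, 55, 51, 50, 50, 49, 48, 51, 52, 50, 50, 50, 55, 66, 106, 107, 105, 106, 105]
254 [60, 71, 87, 68, 57, 56, 51, 48, 51, 50, 53, 50, 52, 55, 58, 101, 104, 105, 107, 105, 107]
256 [54, 57, 68, 57, 57, 56, 55, 52, 48, 48, 48, 48, 48, 56, 76, 103, 103, 103, 105, 102, 101]
258 [66, 68, 62, 62, 57, 60, 57, 57, 55, 49, 48, 
[... 152 characters left out ...]
66, 66, 64, 64, 69, 62, 61, 67, 67, 66, 65, 68, 69, 74, 89, 101, 100, 100, 101, 101]
(304, 250) [551.  83.   0.]
(320, 256) [515.  78.   0.]
186 [54, 52, 61, 115, 114, 110, 144, 79, 82, 83, 84, 85, 83, 88, 122, 164, 172, 179, 184, 182, 180]
190 [52, 44, 50, 57, 60, 80, 86, 87, 89, 88, 88, 87, 88, 86, 86, 92, 87, 89, 137, 180, 178]
194 [49, 39, 44, 50, 52, 51, 65, 80, 79, 80, 81, 83, 82, 83, 82, 81, 81, 62, 138, 184, 182]
198 [49, 46, 47, 46, 43, 42, 48, 56, 72, 77, 79, 80, 84, 85, 82, 73, 58, 59, 138, 180, 179]
202 [51, 48, 44, 48, 52, 48, 46, 47, 54, 55, 57, 58, 60, 62, 61, 63, 98, 108, 140, 183, 182]
206 [51, 48, 46, 47, 49, 49, 49, 47, 49, 53, 50, 58, 63, 58, 55, 60, 62, 64, 66, 102, 167]
```

```bash
python3 -m inch '0 -0.08 0 9.2 0 -7.4 36;0 0 0 0 0 0 36;0 0 0 0 0 0 36'; python3 - <<'E'
from h import *
c=read_camera('side');im=c["img"].astype(int)
for y in range(186,216,3): print(y,[int(im[y,x].sum())//3 for x in range(298,340,2)])
for y in range(246,266,4): print(y,[int(im[y,x].sum())//3 for x in range(298,340,2)])
for p in((310,198),(327,205)): print(p,onz(c,p,180).round())
E
```

```text
clock: 35.83
eef_pos: [523.4, 67.4, 145.2]
orientation: [[-0.03, 0.999, 0.038], [0.637, 0.049, -0.77], [-0.771, 0.001, -0.637]]
wrist_force: [-1.0, 0.7, 21.3]
width: 0.462
gripper_force: 45.9
186 [71, 75, 72, 70, 71, 68, 69, 105, 167, 179, 179, 181, 184, 185, 185, 183, 181, 184, 186, 188, 183]
189 [69, 70, 69, 68, 72, 76, 91, 90, 90, 88, 96, 152, 174, 183, 183, 184, 184, 184, 185, 184, 180]
192 [70, 68, 63, 69, 81, 83, 82, 91, 86, 90, 91, 90, 92, 91, 96, 159, 185, 185, 185, 186, 186]
195 [69, 66, 64, 87, 91, 85, 89, 90, 86, 86, 92, 91, 91, 91, 90, 85, 135, 187, 186, 187, 184]
198 [64, 82, 88, 92, 86, 85, 86, 85, 85, 85, 84, 83, 85, 87, 85, 58, 111, 186, 185, 184, 185]
201 [54, 73, 83, 84, 84, 80, 86, 83, 86, 88, 85, 84, 87, 84, 67, 58, 92, 187, 190, 187, 185]
204 [51, 54, 71, 85, 84, 86, 79, 83, 84, 83, 83, 85, 85, 68, 62, 56, 94, 182, 186, 183, 185]
207 [49, 51, 53, 52, 62, 60, 56, 63, 61, 75, 82, 82, 70, 84, 123, 144, 133, 165, 184, 182, 182]
210 [45, 50, 50, 51, 53, 56, 58, 57, 57, 59, 59, 59, 62, 69, 75, 93, 66, 98, 184, 183, 184]
213 [48, 49, 42, 51, 45, 48, 52, 57, 53, 57, 59, 60, 60, 63, 62, 60, 57, 85, 174, 182, 183]
246 [160, 161, 161, 84, 46, 49, 52, 48, 48, 51, 51, 49, 52, 54, 56, 59, 55, 98, 111, 112, 111]
250 [158, 112, 78, 81, 72, 49, 49, 45, 51, 50, 47, 48, 48, 55, 54, 57, 108, 110, 112, 111, 106]
254 [57, 73, 91, 66, 55, 58, 60, 54, 48, 50, 47, 52, 49, 54, 62, 105, 107, 109, 110, 109, 110]
258 [64, 61, 63, 64, 57, 59, 59, 56, 56, 57, 55, 52, 48, 72, 108, 107, 106, 103, 106, 104, 101]
262 [64, 63, 66, 65, 66, 65, 64, 63, 64, 64, 66, 65, 68, 67, 74, 90, 101, 103, 102, 102, 102]
(310, 198) [530.  83. 180.]
(327, 205) [498.  81. 180.]
```

```bash
python3 -m inch '0 0.045 0 -5.2 0 3.9 36;0 0 0 0 0 0 36;0 0 0 0 0 0 41;0 0 0 0 0 0 41;0 0 0 0 0 0 52;0 0 0 0 0 0 52'; python3 - <<'E'
from h import *
c=read_camera('side');im=c["img"].astype(int)
for y in range(186,216,3): print(y,[int(im[y,x].sum())//3 for x in range(298,340,2)])
s=manip.state();print((s['eef_pos']-19*s['orientation'][:,2]).round(1))
for p in((305,252),(323,260)):print(onz(c,p,0).round())
for p in((305,197),(310,197),(323,204),(326,204)):print(onz(c,p,180).round())
E
```

```text
clock: 36.62
eef_pos: [522.2, 64.4, 143.4]
orientation: [[-0.036, 0.999, 0.039], [0.675, 0.053, -0.736], [-0.737, -0.001, -0.676]]
wrist_force: [0.6, -0.5, -0.3]
width: 0.61
gripper_force: 0.0
186 [68, 65, 65, 89, 117, 107, 124, 88, 87, 88, 88, 91, 87, 89, 89, 90, 88, 93, 122, 185, 183]
189 [62, 66, 114, 116, 105, 85, 86, 88, 84, 86, 87, 88, 87, 86, 87, 86, 84, 87, 73, 184, 179]
192 [68, 119, 113, 104, 85, 81, 79, 76, 82, 82, 83, 82, 81, 85, 85, 85, 87, 70, 75, 185, 183]
195 [52, 55, 85, 84, 82, 82, 76, 81, 85, 81, 85, 84, 84, 84, 84, 83, 66, 57, 72, 184, 182]
198 [47, 51, 52, 53, 57, 74, 80, 82, 84, 83, 85, 85, 85, 84, 83, 68, 60, 61, 78, 181, 183]
201 [50, 50, 49, 51, 50, 61, 60, 65, 68, 74, 83, 82, 83, 84, 69, 58, 61, 61, 92, 186, 182]
204 [45, 45, 45, 44, 46, 49, 56, 59, 55, 61, 66, 64, 69, 69, 58, 59, 56, 59, 90, 182, 183]
207 [42, 45, 44, 49, 46, 46, 52, 59, 57, 62, 59, 61, 60, 57, 55, 66, 87, 112, 128, 170, 180]
210 [41, 47, 47, 49, 46, 40, 50, 44, 52, 53, 58, 57, 63, 59, 60, 61, 68, 85, 93, 124, 172]
213 [44, 48, 43, 41, 42, 45, 44, 44, 49, 51, 51, 63, 62, 60, 60, 65, 66, 59, 59, 58, 75]
[521.5  78.3 156.3]
[546.  86.   0.]
[505.  83.  -0.]
[538.  85. 180.]
[531.  81. 180.]
[504.  83. 180.]
[500.  80. 180.]
```

```bash
python3 go.py 523 62 157 92.8 -45 10
```

```text
-0.000 0.161 0.000 1.9 0.1 0.9;-0.000 0.161 0.000 1.7 0.1 0.7;-0.000 0.161 0.000 1.6 0.1 0.5;-0.000 0.161 0.000 1.5 0.1 0.2;-0.000 0.161 0.000 1.4 0.1 -0.0;-0.000 0.161 0.000 1.4 0.1 -0.3;-0.000 0.161 0.000 1.4 0.1 -0.5;-0.000 0.161 0.000 1.5 0.1 -0.8;-0.000 0.161 0.000 1.6 0.1 -1.0;-0.000 0.161 0.000 1.8 0.1 -1.3;
```

```bash
python3 -m inch '0 0.161 0 1.9 0.1 0.9 52;0 0.161 0 1.7 0.1 0.7 52;0 0.161 0 1.6 0.1 0.5 52;0 0.161 0 1.5 0.1 0.2 52;0 0.161 0 1.4 0.1 0 52;0 0.161 0 1.4 0.1 -0.3 52;0 0.161 0 1.4 0.1 -0.5 52;0 0.161 0 1.5 0.1 -0.8 52;0 0.161 0 1.6 0.1 -1 52;0 0.161 0 1.8 0.1 -1.3 52;0 0 0 0 0 0 52;0 0 0 0 0 0 52' | sed -n '2,4p'; python3 -m inch '0 0 0 0 0 0 36;0 0 0 0 0 0 36;0 0 0 0 0 0 36;0 0 0 0 0 0 36' 40;python3 -c "
from rig import manip
s=manip.state();print(s['joint_positions'].round(2),(s['eef_pos']-19*s['orientation'][:,2]).round(1))"
```

```text
eef_pos: [522.7, 76.3, 144.4]
orientation: [[-0.039, 0.999, -0.038], [0.711, 0.055, 0.701], [0.703, 0.0, -0.712]]
wrist_force: [0.5, 1.3, -0.4]
clock: 38.67
eef_pos: [523.0, 76.5, 145.1]
orientation: [[-0.039, 0.999, -0.038], [0.709, 0.055, 0.703], [0.705, 0.001, -0.71]]
wrist_force: [-0.5, 1.5, 5.8]
width: 0.463
gripper_force: 42.3
[ 0.76  0.79 -0.75  1.86 -0.35  0.85  0.44] [523.7  63.1 158.6]
```

```bash
python3 rows.py 158.6 23.6 90 180 -45 45 18 | cut -c1-50; python3 -m inch '0 -0.087 0 12 0 2.9 36;0 -0.087 0 12 0 2.9 36;0 -0.087 0 12 0 2.9 36;0 0 0 0 0 0 36;0 0 0 0 0 0 36'
```

```text
0 -0.087 0 9.1 0 8.9;0 -0.087 0 9.1 0 8.9;0 -0.087
clock: 39.3
eef_pos: [520.8, 107.1, 159.3]
orientation: [[-0.045, 0.999, -0.027], [0.867, 0.052, 0.496], [0.496, -0.001, -0.868]]
wrist_force: [-0.3, -0.1, -3.1]
width: 0.46
gripper_force: 41.9
```

```bash
python3 -m inch '0 0 0 -0.9 0 7 36;0 0 0 -0.8 0 7 36;0 0 0 -0.4 0 3 36;0 0 0 0 0 0 36'
```

```text
clock: 39.8
eef_pos: [520.5, 114.8, 143.9]
orientation: [[-0.045, 0.999, -0.027], [0.866, 0.053, 0.497], [0.497, -0.001, -0.868]]
wrist_force: [0.5, -0.2, -3.2]
width: 0.463
gripper_force: 41.8
```

```bash
python3 -m inch '0 0 0 -0.8 0 1.3 36;0 0 0 0 0 0 36' | sed -n '2p;4p'; python3 -m inch '0 0 0 -0.8 0 1.3 36;0 0 0 0 0 0 36' | sed -n '2p;4p'
```

```text
eef_pos: [520.8, 114.6, 142.8]
wrist_force: [0.5, 0.1, -2.7]
eef_pos: [521.0, 114.8, 141.5]
wrist_force: [-0.0, -0.1, 0.6]
```

```bash
python3 -m inch '0 -0.087 0 9.1 0 8.9 36;0 -0.087 0 9.1 0 8.9 36;0 -0.087 0 9.1 0 8.9 36;0 0 0 0 0 0 36' | sed -n '2p;4p'; python3 -m inch '0 -0.087 0 9.1 0 8.9 36;0 -0.087 0 9.1 0 8.9 36;0 -0.087 0 9.1 0 8.9 36;0 0 0 0 0 0 36'
```

```text
eef_pos: [518.2, 155.3, 129.7]
wrist_force: [-1.7, 6.2, 7.5]
clock: 41.3
eef_pos: [517.9, 189.2, 109.1]
orientation: [[-0.059, 0.998, 0.004], [0.998, 0.059, 0.005], [0.005, 0.004, -1.0]]
wrist_force: [-3.8, 10.9, 17.8]
width: 0.462
gripper_force: 44.0
```

```bash
python3 -m inch '0 0 0 0 0 -1 36;0 -0.087 0 9.1 0 8.7 36;0 -0.087 0 9.1 0 8.7 36;0 -0.087 0 9.1 0 8.7 36;0 0 0 0 0 0 36' | sed -n '2p;4p'; python3 -m inch '0 -0.087 0 9.1 0 8.7 36;0 -0.087 0 9.1 0 8.7 36;0 -0.087 0 9.1 0 8.7 36;0 0 0 0 0 0 36'
```

```text
eef_pos: [515.6, 209.1, 78.9]
wrist_force: [-1.6, 5.0, 6.2]
clock: 42.42
eef_pos: [513.9, 223.3, 44.4]
orientation: [[-0.048, 0.999, 0.023], [0.865, 0.053, -0.499], [-0.499, -0.004, -0.867]]
wrist_force: [-1.2, 1.0, 0.5]
width: 0.465
gripper_force: 42.2
```

```bash
python3 -m inch '0 -0.087 0 9.1 0 8.8 36;0 -0.087 0 9.1 0 8.8 36;0 0 0 0 0 0 36' | sed -n '2p;4p'; python3 -m inch '0 -0.06 0 6.3 0 6.1 36;0 0 0 0 0 0 36;0 0 0 0 0 0 36'; python3 wb.py; python3 lk2.py side 220 400 190 330
```

```text
eef_pos: [514.0, 228.6, 20.2]
wrist_force: [-0.8, 0.4, -1.3]
clock: 43.18
eef_pos: [515.4, 229.0, 13.4]
orientation: [[-0.036, 0.999, 0.035], [0.727, 0.05, -0.685], [-0.686, 0.001, -0.728]]
wrist_force: [0.5, -0.2, -2.6]
width: 0.462
gripper_force: 42.9Traceback (most recent call last):
  File "lk2.py", line 7, in <module>
    ce,st,m=max(comp(c,m,50),key=lambda t:t[1][4])
            ~~~^^^^^^^^^^^^^^^^^^^^^^^^^^^^^^^^^^^
ValueError: max() iterable argument is empty
```

```bash
python3 -m inch '0 -0.013 0 1.4 0 1.5 36;0 0 0 0 0 0 36' | sed -n '2p;4p'; python3 -m inch '0 -0.013 0 1.4 0 1.5 36;0 0 0 0 0 0 36' | sed -n '2p;4p'; python3 -m inch '0 0 0 0.7 0 0.7 36;0 0 0 0 0 0 36' | sed -n '2p;4p'
```

```text
eef_pos: [514.4, 230.3, 10.1]
wrist_force: [0.5, 0.3, -2.8]
eef_pos: [514.4, 230.1, 8.0]
wrist_force: [-0.9, 0.0, -2.3]
eef_pos: [514.6, 230.1, 7.6]
wrist_force: [-0.7, 1.5, -0.2]
```

```bash
python3 -m inch '0 0 0 0.6 0 0.6 36;0 0 0 0 0 0 36;0 0 0 0 0 0 41;0 0 0 0 0 0 41;0 0 0 0 0 0 52;0 0 0 0 0 0 52;0 0 0 0 0 -30 55;0 0 0 0 0 -50 55;0 0 0 0 0 -50 55' ; python3 go.py 518 150 225 92.8 0 5
```

```text
clock: 45.15
eef_pos: [509.7, 322.3, 99.6]
orientation: [[-0.037, 0.999, 0.037], [0.707, 0.052, -0.705], [-0.706, -0.0, -0.708]]
wrist_force: [0.5, 0.9, -0.5]
width: 0.641
gripper_force: 0.0
0.000 0.157 0.001 -39.2 -0.2 10.2;0.000 0.157 0.001 -40.3 -0.1 3.5;0.000 0.157 0.001 -40.3 -0.1 -3.3;0.000 0.157 0.001 -39.3 -0.1 -10.1;0.000 0.157 0.001 -37.3 -0.0 -16.5;
```

```bash
python3 -m inch '0 0 0 -10 0 -30 55;0 0.157 0 -39 0 0 55;0 0.157 0 -40 0 0 55;0 0.157 0 -40 0 -3 55;0 0.157 0 -39 0 -10 55;0 0.157 0 -37 0 -16 55;0 0 0 0 0 0 55;0 0 0 0 0 0 55'|sed -n '1,3p'; python3 wb.py; python3 - <<'E'
from m import *
for n in("wrist","top","side"):
    c=read_camera(n);I=c["img"].astype(int);hsv=cv2.cvtColor(c["img"],cv2.COLOR_RGB2HSV)
    d=((hsv[...,2]<95)&(hsv[...,1]<70))
    if n=="wrist":
        for ce,s,m in comp(c,d,300): print("dark",ce.round(),s[4],rect(c,m,0))
    if n!="wrist": 
        for ce,s,m in comp(c,masks(c)["wood"],60): print(n,ce.round(),rect(c,m,22))
    save(c,f"pics/end_{n}.png")
a=cv2.imread("pics/end_wrist.png");b=cv2.imread("pics/end_side.png")[120:400,140:460]
b=cv2.resize(b,(400,350));a=cv2.resize(a,(400,250));cv2.imwrite("pics/end.png",np.vstack([a,b]))
E
```

```text
clock: 46.15
eef_pos: [517.6, 173.2, 242.0]
orientation: [[-0.051, 0.999, 0.0], [0.999, 0.051, 0.001], [0.001, 0.0, -1.0]]
[319. 155.] 7127 (array([517.7, 177.9]), array([ 38.8, 177. ]), np.float32(93.1))
[([339, 68], [531.0, 267.0]), ([337, 247], [542.0, 91.0]), ([302, 247], [505.0, 89.0]), ([298, 68], [495.0, 265.0])]
dark [345. 156.] 1394 (array([545.8, 177.6]), array([ 11.3, 167.2]), np.float32(93.1))
dark [294. 178.] 900 (array([490.7, 154.2]), array([ 12.4, 126.5]), np.float32(93.1))
dark [449. 176.] 1538 (array([661.9, 160.3]), array([40.9, 74.7]), np.float32(142.7))
dark [188. 358.] 14882 (array([389.6, -64.6]), array([215.8, 458.6]), np.float32(2.9))
dark [462. 355.] 13633 (array([752. , -42.9]), array([216.4, 288.6]), np.float32(4.1))
top [403. 135.] (array([ 744.4, -251.9]), array([32.1, 33.9]), np.float32(178.8))
top [439. 264.] (array([ 410.2, -334. ]), array([ 55. , 130.9]), np.float32(46.6))
top [267. 286.] (array([343.7,  91.1]), array([21.4, 67.9]), np.float32(54.5))
side [312. 110.] (array([ 766. , -300.7]), array([30.6, 49.7]), np.float32(121.1))
side [442. 146.] (array([ 423.4, -342.9]), array([118.8, 153. ]), np.float32(45.5))
side [394. 300.] (array([348. ,  99.2]), array([32. , 70.6]), np.float32(55.9))
side [238. 375.] (array([508.6, 345.5]), array([ 34.4, 103. ]), np.float32(2.6))
```

View pics/end.png

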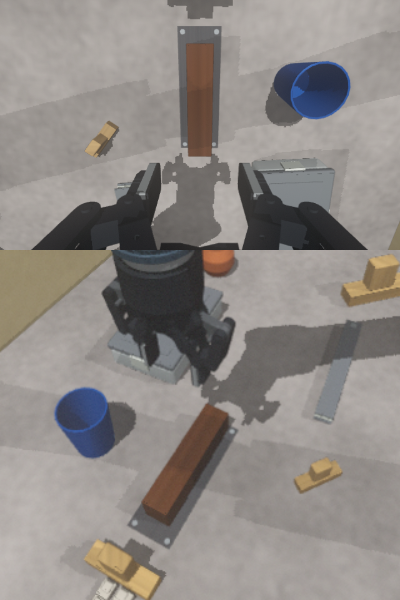

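The bearer lies flat on the plate, lined up, but about 9 mm short: its near end overhangs at (200,155) and the plate shows beyond its far end. The scraper stands clear past the plate with the chips in front of it, and the cup, lunch box and fan look undisturbed. One small slide will centre it.

```bash
python3 - <<'E'
from m import *
c=read_camera("wrist");I=c["img"].astype(int);g=I.sum(2)/3
P=[]
for u,v in((291,51),(346,50),(296,232),(344,230)):
    w=g[v-7:v+8,u-7:u+8].copy();b=(I[v-7:v+8,u-7:u+8,2]>145)
    n,l,s,ce=cv2.connectedComponentsWithStats(b.astype(np.uint8));k=[i for i in range(1,n)]
    for i in k: print((u,v),(ce[i]+[u-7,v-7]).round(1),s[i,4],onz(c,ce[i]+[u-7,v-7],0)[:2].round(1))
E
python3 go.py 517.7 178 24 92.8 0 1
```

```text
(291, 51) [292.2  51.3] 52 [484.4 283.8]
(291, 51) [284.  58.] 1 [476.3 277.3]
(346, 50) [346.6  51.4] 54 [538.3 286.8]
(296, 232) [295.7 231.3] 30 [494.6  89.2]
(296, 232) [294.  238.5] 22 [492.9  79.8]
(344, 230) [350.3 231. ] 35 [558.6  93.3]
(344, 230) [341.8 231.5] 28 [548.7  92.1]
-0.001 -0.001 0.007 2.3 1.2 236.1;
```

```bash
python3 -m inch '0 0 0 2.3 1 55 55;0 0 0.003 0 0 55 55;0 0 0 0 0 55 55;0 0 0 0 0 45 55;0 0 0 0 0 20 55;0 0 0 0 0 5 55;0 0 0 0 0 0 55;0 0 0 0 0 0 36;0 0 0 0 0 0 36;0 0 0 0 0 0 36' 20; python3 -m inch '0 0 0 2.5 -0.2 0 36;0 0 0 2.5 -0.2 0 36;0 0 0 2.5 -0.2 0 36;0 0 0 2.5 0 0 36;0 0 0 0 0 0 36;0 0 0 0 0 0 36' | sed -n '1,4p'
```

```text
clock: 47.65
eef_pos: [519.4, 176.7, 8.3]
orientation: [[-0.05, 0.999, 0.002], [0.999, 0.05, 0.002], [0.002, 0.002, -1.0]]
wrist_force: [-1.7, -0.5, 8.1]
width: 0.467
gripper_force: 22.2
clock: 48.4
eef_pos: [519.2, 183.7, 8.3]
orientation: [[-0.047, 0.999, 0.003], [0.999, 0.047, -0.001], [-0.001, 0.002, -1.0]]
wrist_force: [-0.1, -6.2, 7.5]
```

```bash
python3 -m inch '0 0 0 0 0 -1 36;0 0 0 1 0 0 36;0 0 0 0 0 0 36;0 0 0 0 0 0 42;0 0 0 0 0 0 52;0 0 0 0 0 0 52;0 0 0 0 0 -40 55;0 0 0 0 0 -60 55;0 0 0 0 0 -60 55;0 0 0 -10 0 -60 55;0 0 0 0 0 0 55' | sed -n '1,2p'; python3 wb.py; python3 - <<'E'
from m import *
c=read_camera("wrist");I=c["img"]
cors=np.array([proj(c,P) for P in((484.4,283.8,0),(538.3,286.8,0),(494.6,89.2,0),(548.7,92.1,0))])
for u,v in cors.round().astype(int):
    b=I[v-9:v+10,u-9:u+10,2]>145;n,l,s,ce=cv2.connectedComponentsWithStats(b.astype(np.uint8))
    for i in range(1,n):
        if s[i,4]>15: print((u,v),s[i,4],onz(c,ce[i]+[u-9,v-9],0)[:2].round(1))
E
```

```text
clock: 49.78
eef_pos: [521.0, 177.4, 232.7]
[314. 151.] 7628 (array([517.8, 187.5]), array([ 38.8, 177.8]), np.float32(92.9))
[([333, 61], [531.0, 277.0]), ([331, 247], [540.0, 100.0]), ([297, 247], [505.0, 98.0]), ([291, 62], [494.0, 275.0])]
(np.int64(287), np.int64(53)) 59 [484.2 283.8]
(np.int64(343), np.int64(52)) 20 [547.3 287.9]
(np.int64(343), np.int64(52)) 55 [538.4 286.8]
(np.int64(292), np.int64(237)) 82 [488.3  84. ]
(np.int64(292), np.int64(237)) 32 [494.5  89.5]
(np.int64(340), np.int64(237)) 85 [556.5  88.7]
(np.int64(340), np.int64(237)) 32 [548.6  92.3]
```

```bash
python3 -c "
from rig import finish_job
print(finish_job())"
```

```text
the job is handed in; nothing more can be done
None
```

The job is handed in at about 50 s of the 72 s, with one breach on each turn-over: the bearer fell its last roughly 60 mm at the tip at the end of the first, and its lower end came off the ledge on both, up to about 17 mm on the second. It now lies flat within about 1.5 mm and 0.1° of centred on the plate; I also slid it flat three times to line it up, the chips are swept off, and the scraper stands clear.

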